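Change over the tile jig: eject, unload, reload, press level

ROBOT

A 7-joint arm with a two-finger parallel gripper is mounted at the origin on the work surface. World frame = base frame: x ahead of the robot, y to its left, z up, the work surface at z = 0. Lengths are in mm, angles in rad, forces in N, time in s.
With the tool pointing down it reaches from about 400 to 850 mm from the base axis. Payload 4.4 kg.
Tool frame: the origin (TCP) lies on the centre line of the jaws, within the pads' length; the fingertips stand 8 mm ahead of it and the grasp point (between the pads) lies 11 mm behind it; z points along the fingers, y is the line along which they close (so a half turn about z gives the same grasp; the last joint's range is limited). The gripper opens to 94 mm and grips with 3 to 60 N. Pads are 16 mm wide; open, the fingers measure 119 mm over their backs; the gripper's body (75 mm by 177 mm) begins 78 mm behind the grasp point.
Start: joints at [-1.34, 0.628, 0.038, 1.517, -0.027, 0.996, -0.02], TCP at [190.075, 621.602, 213.478] pointing down, gripper open.
Joint ranges: [-3.06, 3.06], [-0.37, 2.12], [-1.25, 1.32], [0.18, 2.47], [-1.1, 4.24], [0.23, 1.98], [-2.94, 2.94]. Speed limits (rad/s): [2.57, 2.57, 3.14, 3.14, 3.14, 3.14, 3.14].

INTERFACE

Orientations are given as a 3x3 rotation matrix whose columns are the frame's x, y, z axes.
In Python, from cell import sensors, optics, manip gives the robot as it stands.
- The arm moves only by the tool send_rows, never from a script. Its argument "series" is text: rows parted by semicolons, each of 5 numbers parted by spaces: the shift along the tool's x, y, z in m, then the turn about the tool's z in degrees, then the opening, from 0 (shut) to 1 (fully open). A call has exactly 8 rows; each row shifts and turns the commanded pose from where the row before left it, along the tool's axes as they then stand; what a row does not reach is not made up. A row lasts 1/12 s, in which the tool goes at most 41.7 mm and 7.16 degrees, less where a joint would pass 70% of its speed; a pose out of reach is approached as far as the arm can. A call is refused whole if a number of a shift passes 0.0417 or a number of a turn 7.16, either way. A call with a gripper value outside its range is refused whole. The fingers move at their own pace and stop on an object; "force" is the grip in N (left out, the last holds). Time passes only in rows, so rows that do not move let the fingers close, or fill a call up. It gives the time, the measured TCP pose, the force, the opening and the grip force at its end, in the units of the state.
- sensors.get_obs(): the state, without advancing time (a new reading comes with each control period).
- optics.capture(name): name is "side" or "top" or "wrist"; returns the picture (420x560x3 uint8, red, green, blue); there is no depth.
- optics.camera_params(name): a dict with "K" (3x3 intrinsics, pixels), "k1" (the pictures are not rectified: a ray, as slopes to the right and down, at radius r is drawn at 1 + k1 r^2 times it, then the intrinsics apply), "eye" and "attitude" of the camera in the world. Camera axes: x right, y up, looking along -z (the intrinsics and any distortion apply to the point x, -y, -z); pixel columns grow to the right and rows downward; lengths in mm; the calibration is good to about 2 mm. A picture is of the moment at which its call begins: read the wrist's pose just before it. camera_params takes no time and is no camera call; for the wrist camera it gives the pose at the moment of the call.
- manip.finish_job(): hands the job in; it is judged then, once.
The state is a dict: "t": time; "joints": joint angles; "qvel": joint speeds; "tau": joint torques, N m; "position": TCP position; "tcp_rot": TCP orientation; "contact_force": force on the tool from outside, world axes, zero at the start; "torque": the same for the moment, N m; "opening": opening from 0.0 (shut) to 1.0 (fully open); "grip_force": force on a finger pad.
Only numpy, scipy, OpenCV 4.12 (cv2) and the standard library are available. Lean on these libraries where they do the work, as an engineer would, in place of code of your own. Each camera call takes 0.05 s, during which the arm holds its last target. There are 200 camera calls.

TASK

Change over the tile jig: press its pedal all the way down to the stop so that the lifters raise the finished relief tiles out of their pockets, then lay every relief tile face up and flat in the plywood tray, side by side and not stacked. Lay every plain blank in a pocket of its own and press it down until it sits fully home, flush and level with the jig's top; do not knock over the paint bottle or the mug.

Things in the scene. Friction and masses are not known exactly. Their poses are not given: they have to be found in the camera images.
- jig: the tile jig, a fixed grey metal block 110 (own x) by 250 (own y) by 46 mm high; origin at the centre of its underside. In its flat top, in a row along own y, are three pockets 50 (x) by 64 (y) mm, 14 mm deep: a tile has 2 mm play all round and, fully down, is flush with the top. Each has a steel lifter in its floor. A pedal sticks out of its -x side, towards the robot
- pedal (a joint): angle of the jig's sprung steel pedal: 0 at rest (sloping up 0.30 rad), grows as pressed, stop at 0.30 (plate level); springs back. Hinge along the jig's own y, 55 mm from its centre towards own -x, 22 mm high; plate 105 mm long, 70 wide. Pressing at the pad takes 5 N at first, 9 to 16 N at the stop. Fully pressed it pushes all three lifters up; they stay up by friction
- pedal_pad (a point): point on the top face of the pedal's rubber pad, 80 mm from the hinge, where to press; it moves with the pedal, from about 50 mm above the table at rest to about 27 mm at the stop
- pocket1 (a point): centre of the mouth of pocket 1, level with the jig's top (46 mm above the table); axes as the jig's. Pockets 1, 2, 3 lie 80 mm apart along the jig's own y
- pocket2 (a point): centre of the mouth of pocket 2, level with the jig's top (46 mm above the table); axes as the jig's. Pockets 1, 2, 3 lie 80 mm apart along the jig's own y
- pocket3 (a point): centre of the mouth of pocket 3, level with the jig's top (46 mm above the table); axes as the jig's. Pockets 1, 2, 3 lie 80 mm apart along the jig's own y
- lifter1 (a joint): height of pocket 1's lifter (m): 0 is flush with the pocket floor, about 0.011 is raised, so that a tile on it stands 11 mm above the jig's top with its lowest 3 mm still in the pocket. Friction holds it where it is left; about 4 N of downward push on a tile slides it back down
- lifter2 (a joint): height of pocket 2's lifter (m): 0 is flush with the pocket floor, about 0.011 is raised, so that a tile on it stands 11 mm above the jig's top with its lowest 3 mm still in the pocket. Friction holds it where it is left; about 4 N of downward push on a tile slides it back down
- lifter3 (a joint): height of pocket 3's lifter (m): 0 is flush with the pocket floor, about 0.011 is raised, so that a tile on it stands 11 mm above the jig's top with its lowest 3 mm still in the pocket. Friction holds it where it is left; about 4 N of downward push on a tile slides it back down
- tray: the fixed open plywood tray for finished tiles, outside 130 (own x) by 250 (own y) by 22 mm high, walls and floor 5 mm thick; origin at the centre of its underside, so its inner floor is 5 mm above the table; three tiles fit side by side along own y when their axes lie along the tray's
- relief1: a finished relief tile: a flat rectangular dark walnut tile, 46 (own x) by 60 (own y) by 14 mm thick, 24 to 48 g, with a carved rosette in the middle of its top (a boss 22 mm wide and 5 mm high, ringed by six small petals 3 mm high); origin at the centre of its underside, z up. Two or three of the three are there, lying flush in pockets of the jig at the start, axes as the jig's; None if absent
- relief2: a finished relief tile: a flat rectangular dark walnut tile, 46 (own x) by 60 (own y) by 14 mm thick, 24 to 48 g, with a carved rosette in the middle of its top (a boss 22 mm wide and 5 mm high, ringed by six small petals 3 mm high); origin at the centre of its underside, z up. Two or three of the three are there, lying flush in pockets of the jig at the start, axes as the jig's; None if absent
- relief3: a finished relief tile: a flat rectangular dark walnut tile, 46 (own x) by 60 (own y) by 14 mm thick, 24 to 48 g, with a carved rosette in the middle of its top (a boss 22 mm wide and 5 mm high, ringed by six small petals 3 mm high); origin at the centre of its underside, z up. Two or three of the three are there, lying flush in pockets of the jig at the start, axes as the jig's; None if absent
- blank1: a plain blank: a flat rectangular dark walnut tile, 46 (own x) by 60 (own y) by 14 mm thick, 24 to 48 g, flat top; origin at the centre of its underside, z up. Three lie on the table to the right of the jig at the start
- blank2: a plain blank: a flat rectangular dark walnut tile, 46 (own x) by 60 (own y) by 14 mm thick, 24 to 48 g, flat top; origin at the centre of its underside, z up. Three lie on the table to the right of the jig at the start
- blank3: a plain blank: a flat rectangular dark walnut tile, 46 (own x) by 60 (own y) by 14 mm thick, 24 to 48 g, flat top; origin at the centre of its underside, z up. Three lie on the table to the right of the jig at the start
- paint: bystander: paint bottle, 42 mm wide, 120 mm tall, upright beyond the jig, to its left; origin at the centre of its underside, z up
- mug: bystander: white mug, 76 mm wide, 85 mm tall, upright beyond the tray; origin at the centre of its underside, z up
Things that resemble listed ones, but are neither listed nor needed, are in the scene too. What is shaped like the relief1 but pink or yellow is not meant.

How it is judged (in metres and radians):
On the way, in this order (a step that is already met when the one before it is completed fails the run):
1. the pedal is pressed to its stop and all the lifters are up (value of joint pedal above 0.275 rad and value of joint each of lifter1, lifter2, lifter3 above 0.009 m), for 0.2 s.
2. every relief tile lies flat in the tray (x of relief1 in the frame of tray between -0.055 and 0.055 m and y of relief1 in the frame of tray between -0.115 and 0.115 m and z of each of relief1, relief2, relief3 in the frame of tray below 0.009 m and angle between each of relief1, relief2, relief3's own z axis and vertical below 0.12 rad and x of relief2 in the frame of tray between -0.055 and 0.055 m and y of relief2 in the frame of tray between -0.115 and 0.115 m and x of relief3 in the frame of tray between -0.055 and 0.055 m and y of relief3 in the frame of tray between -0.115 and 0.115 m), for 0.2 s.
At the end, for the whole second after the job is handed in: Each relief tile flat on the tray floor (underside < 9 mm above the tray's, tilt < 0.12 rad, centre inside the tray); each blank in a pocket, within 5 mm of its centre, top at most 2.5 mm proud, tilt < 0.05 rad; all at rest, pedal back up (< 0.05 rad) (all of step 2 and ((horizontal distance between blank1 and pocket1 below 0.005 m and z of blank1 in the frame of pocket1 below -0.0115 m and angle between blank1's own z axis and vertical below 0.05 rad) or (horizontal distance between blank1 and pocket2 below 0.005 m and z of blank1 in the frame of pocket2 below -0.0115 m and angle between blank1's own z axis and vertical below 0.05 rad) or (horizontal distance between blank1 and pocket3 below 0.005 m and z of blank1 in the frame of pocket3 below -0.0115 m and angle between blank1's own z axis and vertical below 0.05 rad)) and ((horizontal distance between blank2 and pocket1 below 0.005 m and z of blank2 in the frame of pocket1 below -0.0115 m and angle between blank2's own z axis and vertical below 0.05 rad) or (horizontal distance between blank2 and pocket2 below 0.005 m and z of blank2 in the frame of pocket2 below -0.0115 m and angle between blank2's own z axis and vertical below 0.05 rad) or (horizontal distance between blank2 and pocket3 below 0.005 m and z of blank2 in the frame of pocket3 below -0.0115 m and angle between blank2's own z axis and vertical below 0.05 rad)) and ((horizontal distance between blank3 and pocket1 below 0.005 m and z of blank3 in the frame of pocket1 below -0.0115 m and angle between blank3's own z axis and vertical below 0.05 rad) or (horizontal distance between blank3 and pocket2 below 0.005 m and z of blank3 in the frame of pocket2 below -0.0115 m and angle between blank3's own z axis and vertical below 0.05 rad) or (horizontal distance between blank3 and pocket3 below 0.005 m and z of blank3 in the frame of pocket3 below -0.0115 m and angle between blank3's own z axis and vertical below 0.05 rad)) and linear speed of each of relief1, relief2, relief3, blank1, blank2, blank3 below 0.02 m/s and value of joint pedal below 0.05 rad); the robot touches nothing.
It fails at once if the paint is knocked over (angle between paint's own z axis and vertical above 0.8 rad).
It fails at once if the mug is knocked over (angle between mug's own z axis and vertical above 0.8 rad).
Of relief1, relief2, relief3 only 2 to 3 are there at a start; the rules pass over those that are not, and their reading is None.
At some moment in a run one of relief1, relief2, relief3, blank1, blank2, blank3 may be knocked a few centimetres aside while the robot is not near it.
Once in a run the grip may slacken for a moment while it holds something.
It also fails if it takes over 210 s, if anything falls off the work surface, if the arm or the gripper's body presses on something with over 40 N, if the wrist force passes 120 N, or if a joint passes its speed limit or range.

## Working session

There is one attempt and no reset: what is moved stays moved. The work goes in short steps, Python scripts to look and compute and a tool call to move; the robot and the scene stay as the last step left them, time stands still between calls to the robot, and variables do not carry over. Pictures are saved under pics/ and viewed, at most 14 in all, crops included, and the job is handed in when it is done.

Besides the shell and the picture viewer there is one more tool, called after "Call:" as a command line: name --argument value ..., lists and objects as JSON in quotes. send_rows: Moves the arm, as the interface text tells. Its arguments: {"type":"object","properties":{"series":{"type":"string"},"force":{"type":"number"}},"required":["series"]}

```bash
mkdir -p pics; python3 - <<'E'
from cell import sensors, optics, manip
import cv2, numpy as np
o=sensors.get_obs(); print({k:np.round(v,3).tolist() for k,v in o.items()})
for n in ("top","side"):
    im=optics.capture(n); cv2.imwrite(f"pics/{n}0.png",im[:,:,::-1]); p=optics.camera_params(n); print(n,{k:np.round(v,3).tolist() for k,v in p.items()})
p=optics.camera_params("wrist"); print({k:np.round(v,3).tolist() for k,v in p.items()})
E
```

```text
{'t': 0.0, 'joints': [-1.34, 0.629, 0.038, 1.518, -0.027, 0.996, -0.02], 'qvel': [-0.0, 0.001, -0.0, 0.0, -0.0, 0.001, -0.001], 'tau': [-0.0, -54.973, 1.144, -18.663, -0.052, 0.024, 0.0], 'position': [189.904, 620.97, 212.581], 'tcp_rot': [[-0.956, 0.292, -0.0], [0.292, 0.956, -0.002], [-0.0, -0.002, -1.0]], 'contact_force': [0.128, -0.119, 0.643], 'torque': [0.051, -0.061, 0.01], 'grip_force': 0.0, 'opening': 0.999}
top {'K': [[480.698, 0.0, 282.221], [0.0, 480.698, 209.253], [0.0, 0.0, 1.0]], 'k1': 0.008, 'eye': [345.653, -6.572, 1245.498], 'attitude': [[-0.003, 0.983, -0.183], [-1.0, -0.001, 0.01], [0.009, 0.183, 0.983]]}
side {'K': [[399.956, 0.0, 274.475], [0.0, 399.956, 206.458], [0.0, 0.0, 1.0]], 'k1': -0.072, 'eye': [527.708, -696.505, 737.912], 'attitude': [[0.997, 0.066, -0.044], [-0.077, 0.687, -0.722], [-0.018, 0.723, 0.69]]}
{'K': [[373.05, 0.0, 289.484], [0.0, 373.05, 205.78], [0.0, 0.0, 1.0]], 'k1': -0.029, 'eye': [111.416, 644.694, 382.744], 'attitude': [[0.292, -0.918, -0.268], [0.957, 0.279, 0.084], [-0.002, -0.28, 0.96]]}
```

View pics/top0.png

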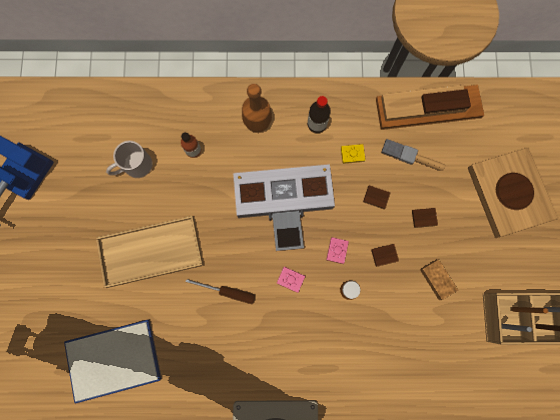

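View pics/side0.png

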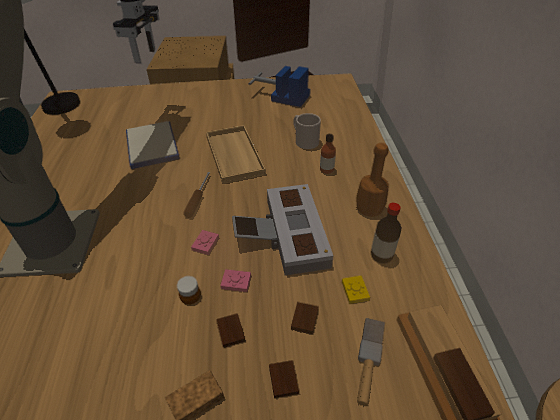

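Top view: jig at (284,190) with dark relief tiles in the left pocket (252,192) and right pocket (315,187). The middle pocket is empty (284,189), and the pedal pad is at (289,237). The tray is at (150,251), the mug at (129,158) and the paint bottle probably at (190,145). 
Candidates for blanks: dark plain tiles (376,197), (425,217), (385,255). Not blanks: cork block (438,280), pink tiles (338,250) and (291,279), yellow tile (353,153), dark block on the rack (446,101). By the description I choose the three dark ones.

```bash
cat > h.py <<'E'
from cell import sensors, optics, manip
import cv2, numpy as np
def ray(p,uv):
    K=p["K"]; uv=np.asarray(uv,float).reshape(-1,2)
    d=np.stack([(uv[:,0]-K[0][2])/K[0][0],(uv[:,1]-K[1][2])/K[1][1]],1); s=d.copy()
    for _ in range(8): s=d/(1+p["k1"]*(s**2).sum(1,keepdims=True))
    c=np.c_[s[:,0],-s[:,1],-np.ones(len(s))]
    return c@np.array(p["attitude"]).T
def plane(p,uv,z):
    r=ray(p,uv); e=np.array(p["eye"]); t=(z-e[2])/r[:,2]
    return e+r*t[:,None]
def proj(p,X):
    c=(np.asarray(X,float).reshape(-1,3)-p["eye"])@np.array(p["attitude"]); s=np.c_[c[:,0],-c[:,1]]/-c[:,2:]
    s=s*(1+p["k1"]*(s**2).sum(1,keepdims=True)); K=np.array(p["K"])
    return s*[K[0,0],K[1,1]]+K[:2,2]
def rect(p,cnt,z):
    """min area rect of contour on plane z: centre, (short,long), angle deg of long side in world"""
    P=plane(p,cnt.reshape(-1,2),z)[:,:2].astype(np.float32)
    (c,(w,h),a)=cv2.minAreaRect(P)
    if w>h: w,h=h,w
    else: a+=90
    return np.round(c,1),(round(w,1),round(h,1)),round((a+90)%180-90,1)
def blobs(m,lo,hi):
    cs,_=cv2.findContours(m.astype(np.uint8),cv2.RETR_EXTERNAL,cv2.CHAIN_APPROX_NONE)
    return [c for c in cs if lo<cv2.contourArea(c)<hi]
def go(tx,ty,tz=None,yaw=None):
    """remaining shift in tool axes (mm) and turn (deg) so tool y-axis lies along world angle yaw (mod 180)"""
    o=sensors.get_obs(); R=np.array(o["tcp_rot"]); P=np.array(o["position"])
    d=np.array([tx,ty,P[2] if tz is None else tz])-P
    cur=np.degrees(np.arctan2(R[1,1],R[0,1])); t=None
    if yaw is not None: t=-((yaw-cur+90)%180-90)   # tool z down: + turn = clockwise in world
    print("t",round(o["t"],2),"pos",P.round(1),"yaw",round(cur,1),"tool shift",(R.T@d).round(1),"turn",t and round(t,1),"j7",round(o["joints"][6],2),"F",np.round(o["contact_force"],1),"open",round(o["opening"],3),"grip",round(o["grip_force"],1))
E
python3 - <<'E'
from h import *
im=cv2.cvtColor(cv2.imread("pics/top0.png"),cv2.COLOR_BGR2HSV).astype(int); p=optics.camera_params("top")
H,S,V=im[...,0],im[...,1],im[...,2]
for (u,v) in [(376,197),(425,217),(385,255),(252,192),(315,187),(284,173),(180,250),(320,110),(289,237)]: print((u,v),im[v,u])
for c in blobs((V<90)&(S>90),150,900):
    print("dark",c.reshape(-1,2).mean(0).round(),cv2.contourArea(c),rect(p,c,14),rect(p,c,46)[0])
for c in blobs((V>110)&(S<60),1500,9000): print("grey",c.reshape(-1,2).mean(0).round(),cv2.contourArea(c),rect(p,c,46))
b=cv2.imread("pics/top0.png")
cv2.imwrite("pics/crop1.png",cv2.resize(b[130:300,90:460],None,fx=2.16,fy=2.16,interpolation=cv2.INTER_CUBIC))
E
```

```text
(376, 197) [ 11 168  73]
(425, 217) [ 12 176  71]
(385, 255) [ 11 176  71]
(252, 192) [  9 158  79]
(315, 187) [ 10 149  77]
(284, 173) [156   7 178]
(180, 250) [ 17 126 184]
(320, 110) [ 12 103  37]
(289, 237) [13 75 41]
dark [550. 330.] 249.0 (array([ 275.9, -681.1]), (57.5, 76.6), -5.8) [ 277.7 -663.5]
dark [526. 311.] 347.0 (array([ 312.6, -629.2]), (70.9, 72.6), -38.5) [ 313.4 -613. ]
dark [492. 316.] 490.0 (array([ 300.9, -543.7]), (30.8, 129.7), -0.3) [ 302.1 -529.8]
dark [237. 294.] 319.5 (array([358. ,  96.8]), (26.5, 93.4), 74.2) [357.7  94.1]
dark [384. 254.] 369.0 (array([ 456.1, -280.2]), (44.7, 60.2), -77.1) [ 453.3 -273.1]
dark [424. 217.] 369.5 (array([ 552.5, -388.3]), (45.9, 61.2), -84.8) [ 547.1 -378.3]
dark [376. 197.] 349.0 (array([ 607.8, -265.4]), (47.2, 57.7), 70.2) [ 601.  -258.6]
dark [252. 192.] 369.0 (array([620.1,  60.5]), (46.8, 61.2), -85.1) [613.   58.8]
dark [314. 186.] 365.5 (array([ 636.2, -102.8]), (46.9, 61.1), -84.7) [ 628.6 -100.3]
dark [483. 202.] 302.0 (array([ 596. , -545.4]), (14.6, 197.1), 17.3) [ 589.5 -531.4]
dark [259. 121.] 261.0 (array([816.4,  43.1]), (59.3, 82.6), -77.2) [804.1  41.8]
dark [319. 112.] 288.5 (array([ 842.2, -120.7]), (51.6, 57.3), -0.8) [ 829.3 -117.8]
dark [258. 101.] 192.5 (array([872.5,  48.8]), (46.6, 49.3), 29.6) [858.8  47.4]
dark [425.  48.] 222.0 (array([1044. , -425.4]), (103.9, 274.6), 59.2) [1025.9 -414.5]
grey [108. 379.] 1970.0 (array([178. , 385.5]), (90.7, 197.6), -75.8)
grey [283. 190.] 3975.0 (array([620.7, -21.5]), (110.6, 249.9), -84.5)
grey [510.  65.] 2267.0 (array([ 966.1, -626.6]), (69.6, 285.6), 90.0)
grey [528.  20.] 2423.5 (array([1096.2, -689.7]), (120.1, 192.0), 90.0)
```

View pics/crop1.png

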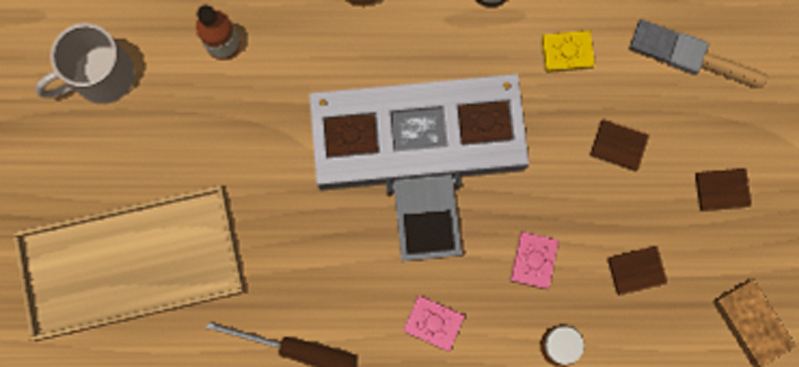

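The close crop confirms the choice: the dark tiles in the left and right pockets carry rosettes (two reliefs, middle pocket empty), and the three dark plain tiles to the right are the blanks. The tile and jig sizes and the pocket spacing all match the given values.

```bash
python3 - <<'E'
from h import *
p=optics.camera_params("top")
c=np.array([(17,235),(222,187),(245,290),(35,338)])/2.16+[90,130]
print("tray",rect(p,c,22)); print(plane(p,c,22).round(0)[:,:2].tolist())
print("mug rim",plane(p,[(129,158)],85).round(), "paint",plane(p,[(190,148)],60).round(), "pad",plane(p,[(289,237)],50).round(0))
go(490,-34,180,5.5)
E
```

```text
tray (array([464.3, 316. ]), (126.2, 247.5), -76.6)
[[497.0, 451.0], [554.0, 212.0], [432.0, 181.0], [377.0, 422.0]]
mug rim [[692. 364.  85.]] paint [[726. 217.  60.]] pad [[497. -35.  50.]]
t 0.1 pos [189.9 621.  212.7] yaw 73.0 tool shift [-478.5 -538.6   33.6] turn 67.5 j7 -0.02 F [ 0.2  0.2 -0.2] open 0.999 grip 0.0
```

Call:
send_rows --series "-0.0240 -0.0270 0 0 0;-0.0240 -0.0270 0 0 0;-0.0240 -0.0270 0 0 0;-0.0240 -0.0270 0 0 0;-0.0240 -0.0270 0 0 0;-0.0240 -0.0270 0 0 0;-0.0240 -0.0270 0 0 0;-0.0240 -0.0270 0 0 0" --force 20

```text
t: 0.77
position: [310.8, 357.0, 213.3]
tcp_rot: [[-0.956, 0.292, -0.0], [0.292, 0.956, -0.0], [0.0, -0.0, -1.0]]
contact_force: [1.0, 1.1, -0.1]
opening: 0.471
grip_force: 0.0
```

Call:
send_rows --series "-0.0240 -0.0270 0 0 0;-0.0240 -0.0270 0 0 0;-0.0240 -0.0270 0 0 0;-0.0240 -0.0270 0 0 0;-0.0240 -0.0270 0 0 0;-0.0240 -0.0270 0 0 0;-0.0240 -0.0270 0 0 0;-0.0240 -0.0270 0 0 0"

```text
t: 1.43
position: [431.1, 94.5, 213.4]
tcp_rot: [[-0.956, 0.292, -0.0], [0.292, 0.956, 0.0], [0.0, -0.0, -1.0]]
contact_force: [-0.3, -0.1, 0.6]
opening: 0.006
grip_force: 0.0
```

Call:
send_rows --series "-0.0240 -0.0270 0 0 0;-0.0240 -0.0270 0 0 0;-0.0240 -0.0270 0.01 0 0;-0.0240 -0.0270 0.02 0 0;0 0 0.01 7.1 0;0 0 0 7.1 0;0 0 0 7.1 0;0 0 0 7.1 0"

```text
t: 2.1
position: [490.7, -35.7, 172.8]
tcp_rot: [[-0.697, 0.717, -0.001], [0.717, 0.697, -0.0], [0.001, -0.001, -1.0]]
contact_force: [0.5, -0.1, -0.4]
opening: 0.006
grip_force: 0.0
```

Call:
send_rows --series "0 0 0 7.1 0;0 0 0 7.1 0;0 0 0 7.1 0;0 0 0 7.1 0;0 0 0 7.1 0;0 0 0 3.6 0;0 0 0 0 0;0 0 0 0 0"

```text
t: 2.77
position: [490.9, -35.0, 173.2]
tcp_rot: [[-0.098, 0.995, -0.001], [0.995, 0.098, -0.0], [-0.0, -0.001, -1.0]]
contact_force: [-0.1, 1.1, 0.7]
opening: 0.001
grip_force: 0.0
```

```bash
python3 -c "
from h import *
go(489,-34.3,70,5.5)"
```

```text
t 2.77 pos [490.9 -35.  173.2] yaw 5.6 tool shift [  0.9  -1.8 103.2] turn 0.1 j7 0.46 F [-0.1  1.1  0.7] open 0.001 grip 0.0
```

Call:
send_rows --series "0 -0.002 0.03 0 0;0 0 0.03 0 0;0 0 0.03 0 0;0 0 0.015 0 0;0 0 0.006 0 0;0 0 0.005 0 0;0 0 0.005 0 0;0 0 0.005 0 0"

```text
t: 3.43
position: [486.4, -35.5, 48.4]
tcp_rot: [[-0.096, 0.995, -0.004], [0.995, 0.096, 0.002], [0.002, -0.004, -1.0]]
contact_force: [-7.4, -1.2, 14.2]
opening: 0.001
grip_force: 6.4
```

Call:
send_rows --series "0 0 0.004 0 0;0 0 0.004 0 0;0 0 0.003 0 0;0 0 0.002 0 0;0 0 0 0 0;0 0 0 0 0;0 0 0 0 0;0 0 0 0 0"

```text
t: 4.1
position: [486.4, -35.4, 35.5]
tcp_rot: [[-0.096, 0.995, -0.004], [0.995, 0.096, 0.001], [0.002, -0.004, -1.0]]
contact_force: [-5.9, -0.2, 7.8]
opening: 0.006
grip_force: 3.8
```

```bash
python3 -c "
from h import *
go(489,-34.3,33,5.5)"
```

```text
t 4.1 pos [486.4 -35.4  35.5] yaw 5.5 tool shift [0.8 2.7 2.5] turn 0.0 j7 0.6 F [-5.9 -0.2  7.8] open 0.006 grip 3.8
```

Call:
send_rows --series "0 0 0.002 0 0;0 0 0.001 0 0;0 0 0.001 0 0;0 0 0.001 0 0;0 0 0 0 0;0 0 0 0 0;0 0 0 0 0;0 0 0 0 0"

```text
t: 4.77
position: [486.4, -35.4, 32.8]
tcp_rot: [[-0.095, 0.995, -0.003], [0.995, 0.096, 0.003], [0.003, -0.003, -1.0]]
contact_force: [-11.0, -0.6, 35.5]
opening: 0.007
grip_force: 17.6
```

```bash
python3 -c "
from h import *
go(489,-34.3,33,5.5)
cv2.imwrite('pics/side1.png',cv2.resize(optics.capture('side')[170:290,180:350,::-1],None,fx=4,fy=4,interpolation=2))"
```

```text
t 4.77 pos [486.4 -35.4  32.8] yaw 5.5 tool shift [ 0.9  2.6 -0.2] turn -0.0 j7 0.61 F [-11.   -0.6  35.5] open 0.007 grip 17.6
```

View pics/side1.png

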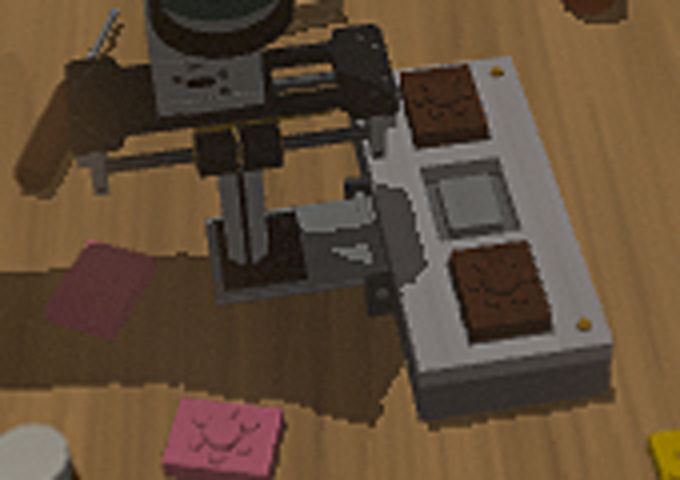

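The side crop shows the pedal level at its stop, with both relief tiles and the bare middle lifter standing proud of the jig top. Step 1 is done, so I'll release the pedal and go to the left tile.

Call:
send_rows --series "0 0 -0.01 0 0;0 0 -0.02 0 0;0 0 -0.03 0 0;0 0 -0.04 0 0;0 0 -0.03 0 1;0.016 0.027 0 0 1;0.016 0.027 0 0 1;0.016 0.027 0 0 1"

```text
t: 5.48
position: [567.3, 21.0, 162.1]
tcp_rot: [[-0.096, 0.995, 0.005], [0.995, 0.096, 0.001], [0.001, 0.005, -1.0]]
contact_force: [0.2, 0.1, 0.3]
opening: 0.257
grip_force: 0.0
```

Call:
send_rows --series "0.016 0.027 0 0 1;0.016 0.027 0 0 1;0 0 0 0 1;0 0 0 0 1;0 0 0 0 1;0 0 0 0 1;0 0 0 0 1;0 0 0 0 1"

```text
t: 6.15
position: [615.4, 56.3, 159.9]
tcp_rot: [[-0.094, 0.996, 0.0], [0.996, 0.094, 0.0], [0.0, 0.0, -1.0]]
contact_force: [-0.6, 0.4, 0.3]
opening: 0.818
grip_force: 0.0
```

```bash
python3 -c "
from h import *
go(613,58.1,56,5.5)
cv2.imwrite('pics/w1.png',optics.capture('wrist')[:,:,::-1])
p=optics.camera_params('wrist'); print(p['eye'])
a=np.radians(5.5);ex=np.array([np.cos(a),np.sin(a)]);ey=np.array([-ex[1],ex[0]])
for s in (80,0,-80): print(proj(p,[*(np.array([620.7,-21.5])+s*ey),46]).round())"
```

```text
t 6.15 pos [615.4  56.3 159.9] yaw 5.4 tool shift [  2.   -2.2 103.9] turn -0.1 j7 0.3 F [-0.6  0.4  0.3] open 0.818 grip 0.0
[607.5796784  137.52094769 329.89560797]
[[287. 201.]]
[[287. 292.]]
[[287. 370.]]
```

View pics/w1.png

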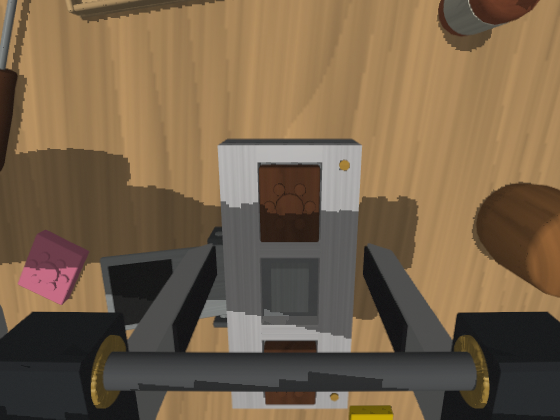

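The wrist view shows the raised rosette tile at about (290,204), well inside the jaw lines, with the jig's far edge at v≈140. The wooden mallet starts at u≈478 and the paint bottle is at (470,10).

```bash
python3 - <<'E'
from h import *
p=optics.camera_params('wrist'); im=cv2.imread('pics/w1.png'); h=cv2.cvtColor(im,cv2.COLOR_BGR2HSV).astype(int)
m=(h[...,0]<14)&(h[...,1]>100)&(h[...,2]<120); m=m.astype(np.uint8); m[:, :235]=0; m[:,345:]=0; m[330:]=0
m=cv2.morphologyEx(m,cv2.MORPH_OPEN,np.ones((5,5)))
for c in blobs(m,500,9000): print(cv2.boundingRect(c),rect(p,c,57))
print("jig corners",plane(p,[(220,146),(359,146),(233,408),(349,408)],46).round(1)[:,:2].tolist())
print("pocket edges",plane(p,[(257,163),(322,163),(260,324),(320,324)],46).round(1)[:,:2].tolist())
print("mallet",plane(p,[(478,230)],20).round())
E
```

```text
(259, 165, 61, 77) (array([614.7,  59.2]), (45.2, 60.2), -84.4)
jig corners [[558.4, 96.7], [663.4, 106.8], [581.0, -150.4], [691.1, -139.8]]
pocket edges [[587.3, 86.4], [637.0, 91.1], [600.0, -55.3], [652.4, -50.3]]
mallet [[785.  41.  20.]]
```

Call:
send_rows --series "0.0024 -0.0012 0.03 0 1;0 0 0.03 0 1;0 0 0.025 0 1;0 0 0.012 0 1;0 0 0.007 0 1;0 0 0 0 1;0 0 0 0 0.4;0 0 0 0 0.3" --force 25

```text
t: 6.87
position: [615.4, 59.3, 56.5]
tcp_rot: [[-0.096, 0.995, 0.002], [0.995, 0.096, 0.0], [-0.0, 0.002, -1.0]]
contact_force: [-0.1, 0.6, -0.7]
opening: 0.895
grip_force: 0.0
```

Call:
send_rows --series "0 0 0 0 0.2;0 0 0 0 0.2;0 0 0 0 0.2;0 0 0 0 0.2;0 0 0 0 0.2;0 0 0 0 0.2;0 0 0 0 0.2;0 0 0 0 0.2"

```text
t: 7.53
position: [614.5, 59.5, 55.5]
tcp_rot: [[-0.096, 0.995, 0.0], [0.995, 0.096, 0.0], [0.0, 0.0, -1.0]]
contact_force: [0.5, 0.2, -0.3]
opening: 0.489
grip_force: 25.0
```

```bash
python3 -c "
from h import *
go(614,58.6,160,5.5)
"
```

```text
t 7.53 pos [614.5  59.5  55.5] yaw 5.5 tool shift [  -0.8   -0.6 -104.5] turn -0.0 j7 0.36 F [ 0.5  0.2 -0.3] open 0.489 grip 25.0
```

Call:
send_rows --series "0 0 -0.01 0 0.2;0 0 -0.025 0 0.2;0 0 -0.03 0 0.2;0 0 -0.03 0 0.2;0.0274 -0.0111 0 0 0.2;0.0274 -0.0111 0 0 0.2;0.0274 -0.0111 0 0 0.2;0.0274 -0.0111 0 0 0.2"

```text
t: 8.2
position: [559.2, 165.3, 151.4]
tcp_rot: [[-0.095, 0.995, 0.001], [0.995, 0.095, 0.001], [0.001, 0.001, -1.0]]
contact_force: [0.1, 0.3, -1.4]
opening: 0.483
grip_force: 25.0
```

Call:
send_rows --series "0.0274 -0.0111 0 0 0.2;0.0274 -0.0111 0 0 0.2;0.0274 -0.0111 0 0 0.2;0.0274 -0.0111 0 0 0.2;0.0274 -0.0111 0 0 0.2;0.0274 -0.0111 0 0 0.2;0.0274 -0.0111 0 0 0.2;0.0274 -0.0111 0 0 0.2"

```text
t: 8.87
position: [449.6, 375.2, 151.2]
tcp_rot: [[-0.096, 0.995, 0.0], [0.995, 0.096, 0.0], [0.0, 0.0, -1.0]]
contact_force: [-0.3, 0.6, 0.2]
opening: 0.484
grip_force: 25.0
```

Call:
send_rows --series "0 0 0 -4 0.2;0 0 0 -3.9 0.2;0 0 0 0 0.2;0 0 0 0 0.2;0 0 0 0 0.2;0 0 0 0 0.2;0 0 0 0 0.2;0 0 0 0 0.2"

```text
t: 9.53
position: [450.5, 373.8, 150.5]
tcp_rot: [[-0.231, 0.973, -0.0], [0.973, 0.231, -0.0], [-0.0, -0.0, -1.0]]
contact_force: [0.2, 0.0, -0.2]
opening: 0.49
grip_force: 25.0
```

```bash
python3 -c "
from h import *
go(450.4,374.4,19,13.4)
cv2.imwrite('pics/w2.png',optics.capture('wrist')[:,:,::-1])
p=optics.camera_params('wrist'); print(p['eye'])
a=np.radians(13.4);ex=np.array([np.cos(a),np.sin(a)]);ey=np.array([-ex[1],ex[0]])
for s in (125,-125):
  for r in (65,-65): print(proj(p,[*(np.array([464.3,316])+s*ey+r*ex),22]).round())"
```

```text
t 9.53 pos [450.5 373.8 150.5] yaw 13.3 tool shift [  0.7   0.  131.5] turn -0.1 j7 -0.14 F [ 0.2  0.  -0.2] open 0.49 grip 25.0
[431.41693268 452.99251087 320.53486095]
[[373. 118.]]
[[207. 118.]]
[[357. 381.]]
[[223. 381.]]
```

View pics/w2.png

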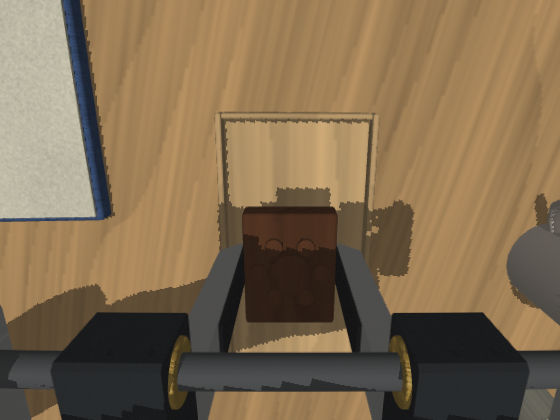

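The wrist view shows the tile held level at (290,265). The tray's far corners are at (216,113) and (377,113), so the tray lies about 5 mm further along its x than I measured, which is well within margin.

Call:
send_rows --series "0 0.004 0.03 0 0.2;0 0 0.03 0 0.2;0 0 0.03 0 0.2;0 0 0.02 0 0.2;0 0 0.01 0 0.2;0 0 0.006 0 0.2;0 0 0.004 0 0.2;0 0 0.002 0 0.2"

```text
t: 10.25
position: [454.9, 375.2, 18.9]
tcp_rot: [[-0.231, 0.973, 0.001], [0.973, 0.231, 0.001], [0.0, 0.001, -1.0]]
contact_force: [0.6, 0.7, -0.5]
opening: 0.484
grip_force: 25.0
```

Call:
send_rows --series "0 0 0 0 0.2;0 0 0 0 0.2;0 0 0 0 0.63;0 0 0 0 0.63;0 0 0 0 0.63;0 0 0 0 0.63;0 0 -0.01 0 0.63;0 0 -0.03 0 0.63"

```text
t: 10.92
position: [451.8, 373.3, 56.2]
tcp_rot: [[-0.232, 0.973, -0.006], [0.973, 0.232, -0.004], [-0.003, -0.007, -1.0]]
contact_force: [0.2, -0.0, -0.3]
opening: 0.629
grip_force: 0.0
```

Call:
send_rows --series "0 0 -0.04 0 0.8;0 0 -0.04 0 0.9;0 0 -0.02 0 1;-0.0283 0.0166 0 0 1;-0.0283 0.0166 0 0 1;-0.0283 0.0166 0 0 1;-0.0283 0.0166 0 0 1;-0.0283 0.0166 0 0 1"

```text
t: 11.58
position: [568.7, 255.4, 159.5]
tcp_rot: [[-0.232, 0.973, 0.001], [0.973, 0.232, 0.0], [0.0, 0.001, -1.0]]
contact_force: [0.9, 1.3, 1.2]
opening: 1.001
grip_force: 0.0
```

```bash
python3 -c "
from h import *
go(629,-100.5,160,5.5)
"
```

```text
t 11.58 pos [568.7 255.4 159.5] yaw 13.4 tool shift [-360.1  -23.8   -0.6] turn 7.9 j7 0.1 F [0.9 1.3 1.2] open 1.001 grip 0.0
```

Call:
send_rows --series "-0.03 -0.002 0 0 1;-0.03 -0.002 0 0 1;-0.03 -0.002 0 0 1;-0.03 -0.002 0 0 1;-0.03 -0.002 0 0 1;-0.03 -0.002 0 0 1;-0.03 -0.002 0 0 1;-0.03 -0.002 0 0 1"

```text
t: 12.25
position: [607.9, 17.8, 159.3]
tcp_rot: [[-0.231, 0.973, 0.0], [0.973, 0.231, 0.0], [-0.0, 0.0, -1.0]]
contact_force: [-0.2, 0.1, 0.3]
opening: 0.998
grip_force: 0.0
```

Call:
send_rows --series "-0.03 -0.002 0 0 1;-0.03 -0.002 0 0 1;-0.03 -0.002 0 0 1;-0.024 -0.002 0 0 1;0 0 0 4 1;0 0 0 3.9 1;0 0 0 0 1;0 0 0 0 1"

```text
t: 12.92
position: [626.4, -93.3, 158.9]
tcp_rot: [[-0.098, 0.995, 0.0], [0.995, 0.098, -0.0], [-0.0, 0.0, -1.0]]
contact_force: [0.8, -0.4, 0.3]
opening: 0.998
grip_force: 0.0
```

Call:
send_rows --series "0 0 0 0 1;0 0 0 0 1;0 0 0 0 1;0 0 0 0 1;0 0 0 0 1;0 0 0 0 1;0 0 0 0 1;0 0 0 0 1"

```text
t: 13.58
position: [626.4, -93.4, 158.4]
tcp_rot: [[-0.096, 0.995, -0.0], [0.995, 0.096, 0.0], [0.0, -0.0, -1.0]]
contact_force: [-0.5, 0.6, 0.4]
opening: 0.999
grip_force: 0.0
```

```bash
python3 - <<'E'
from h import *
go(629,-100.5,56,5.5)
im=optics.capture('wrist')[:,:,::-1].copy(); cv2.imwrite('pics/w3.png',im)
p=optics.camera_params('wrist'); h=cv2.cvtColor(im,cv2.COLOR_BGR2HSV).astype(int)
m=((h[...,0]<14)&(h[...,1]>100)&(h[...,2]<120)).astype(np.uint8); m[:,:225]=0; m[:,355:]=0; m[335:]=0
m=cv2.morphologyEx(m,cv2.MORPH_OPEN,np.ones((5,5)))
for c in blobs(m,500,9000): print(cv2.boundingRect(c),rect(p,c,57))
E
```

```text
t 13.58 pos [626.4 -93.4 158.4] yaw 5.5 tool shift [ -7.3   1.9 102.4] turn 0.0 j7 0.53 F [-0.5  0.6  0.4] open 0.999 grip 0.0
(264, 178, 61, 76) (array([630.2, -99.9]), (45.2, 60.3), -84.4)
```

View pics/w3.png

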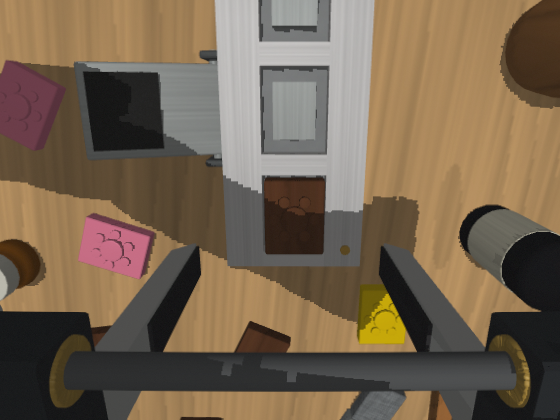

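The wrist view shows the second rosette tile at (295,215) in the right pocket, with clear space for both fingers. The red-capped bottle's base begins at u≈460.

Call:
send_rows --series "-0.007 0.0027 0.03 0 1;0 0 0.03 0 1;0 0 0.025 0 1;0 0 0.01 0 1;0 0 0.007 0 1;0 0 0 0 1;0 0 0 0 0.4;0 0 0 0 0.3" --force 25

```text
t: 14.3
position: [630.9, -100.4, 57.9]
tcp_rot: [[-0.096, 0.995, 0.002], [0.995, 0.096, -0.0], [-0.001, 0.002, -1.0]]
contact_force: [-0.6, -0.3, 0.0]
opening: 0.893
grip_force: 0.0
```

Call:
send_rows --series "0 0 0 0 0.2;0 0 0 0 0.2;0 0 0 0 0.2;0 0 0 0 0.2;0 0 0 0 0.2;0 0 0 0 0.2;0 0 0 0 0.2;0 0 0 0 0.2"

```text
t: 14.97
position: [629.9, -100.1, 56.6]
tcp_rot: [[-0.096, 0.995, 0.0], [0.995, 0.096, 0.0], [0.0, 0.0, -1.0]]
contact_force: [-1.2, 0.8, 1.6]
opening: 0.485
grip_force: 25.0
```

Call:
send_rows --series "0 0 -0.01 0 0.2;0 0 -0.025 0 0.2;0 0 -0.03 0 0.2;0 0 -0.03 0 0.2;0 0 0 0 0.2;0 0 0 0 0.2;0 0 0 0 0.2;0 0 0 0 0.2"

```text
t: 15.63
position: [628.7, -99.7, 150.2]
tcp_rot: [[-0.096, 0.995, -0.003], [0.995, 0.096, 0.001], [0.001, -0.003, -1.0]]
contact_force: [0.3, 0.3, -1.1]
opening: 0.486
grip_force: 25.0
```

```bash
python3 - <<'E'
from h import *
go(482.5,259,19,13.4)
im=optics.capture('top')[:,:,::-1].copy(); cv2.imwrite('pics/t2.png',im)
p=optics.camera_params('top'); h=cv2.cvtColor(im,cv2.COLOR_BGR2HSV).astype(int)
for c in blobs((h[...,2]<90)&(h[...,1]>90),250,500): print("dark",c.reshape(-1,2).mean(0).round(),rect(p,c,14))
E
```

```text
t 15.63 pos [628.7 -99.7 150.2] yaw 5.5 tool shift [ 370.9 -110.8  131.8] turn -7.9 j7 0.54 F [ 0.3  0.3 -1.1] open 0.486 grip 25.0
dark [129. 256.] (array([453.5, 372.2]), (45.2, 62.0), -76.4)
dark [384. 254.] (array([ 456.6, -280.3]), (43.8, 59.3), -76.7)
dark [424. 217.] (array([ 552.9, -388.3]), (45.2, 60.6), -84.9)
dark [376. 197.] (array([ 607.2, -265.2]), (45.4, 58.3), 70.9)
```

Call:
send_rows --series "0.0265 -0.0079 0 0 0.2;0.0265 -0.0079 0 0 0.2;0.0265 -0.0079 0 0 0.2;0.0265 -0.0079 0 0 0.2;0.0265 -0.0079 0 0 0.2;0.0265 -0.0079 0 0 0.2;0.0265 -0.0079 0 0 0.2;0.0265 -0.0079 0 0 0.2"

```text
t: 16.35
position: [545.2, 105.8, 150.4]
tcp_rot: [[-0.096, 0.995, -0.002], [0.995, 0.096, -0.001], [-0.0, -0.002, -1.0]]
contact_force: [0.4, 0.3, 0.1]
opening: 0.488
grip_force: 25.0
```

Call:
send_rows --series "0.0265 -0.0079 0 0 0.2;0.0265 -0.0079 0 0 0.2;0.0265 -0.0079 0 0 0.2;0.0265 -0.0079 0 0 0.2;0.0265 -0.0079 0 0 0.2;0.0265 -0.0079 0 0 0.2;0 0 0 -4 0.2;0 0 0 -3.9 0.2"

```text
t: 17.02
position: [482.2, 260.8, 150.1]
tcp_rot: [[-0.239, 0.971, -0.003], [0.971, 0.239, -0.001], [-0.0, -0.003, -1.0]]
contact_force: [0.7, -0.9, 0.3]
opening: 0.486
grip_force: 25.0
```

Call:
send_rows --series "0 0 0 0 0.2;0 0 0 0 0.2;0 0 0.03 0 0.2;0 0 0.03 0 0.2;0 0 0.02 0 0.2;0 0 0 0 0.2;0 0 0 0 0.2;0 0 0 0 0.2"

```text
t: 17.68
position: [485.1, 258.3, 72.3]
tcp_rot: [[-0.23, 0.973, 0.001], [0.973, 0.23, 0.0], [-0.0, 0.001, -1.0]]
contact_force: [-0.8, 0.2, -1.3]
opening: 0.487
grip_force: 25.0
```

```bash
python3 -c "
from h import *
go(482.5,259,19,13.4)
"
```

```text
t 17.68 pos [485.1 258.3  72.3] yaw 13.3 tool shift [ 1.3 -2.4 53.3] turn -0.1 j7 0.13 F [-0.8  0.2 -1.3] open 0.487 grip 25.0
```

Call:
send_rows --series "0.001 -0.0024 0.03 0 0.2;0 0 0.013 0 0.2;0 0 0.006 0 0.2;0 0 0.004 0 0.2;0 0 0 0 0.2;0 0 0 0 0.2;0 0 0 0 0.63;0 0 0 0 0.63"

```text
t: 18.35
position: [482.3, 259.3, 19.4]
tcp_rot: [[-0.232, 0.973, 0.001], [0.973, 0.232, 0.001], [0.0, 0.002, -1.0]]
contact_force: [-0.4, 0.1, 0.2]
opening: 0.593
grip_force: 0.0
```

Call:
send_rows --series "0 0 0 0 0.63;0 0 0 0 0.63;0 0 0 0 0.63;0 0 -0.01 0 0.63;0 0 -0.03 0 0.63;0 0 -0.04 0 0.8;0 0 -0.04 0 0.9;0 0 -0.02 0 1"

```text
t: 19.02
position: [483.5, 259.3, 163.2]
tcp_rot: [[-0.231, 0.973, 0.005], [0.973, 0.231, 0.003], [0.001, 0.005, -1.0]]
contact_force: [1.6, -0.4, 0.4]
opening: 0.807
grip_force: 0.0
```

```bash
python3 -c "
from h import *
go(607.5,-265.3,160,-19.5)
im=optics.capture('side')[:,:,::-1]
cv2.imwrite('pics/s2.png',cv2.resize(im[100:220,190:350],None,fx=4,fy=4,interpolation=2))
"
```

```text
t 19.02 pos [483.5 259.3 163.2] yaw 13.3 tool shift [-5.39e+02 -4.00e-01  2.50e+00] turn 32.8 j7 0.06 F [ 1.6 -0.4  0.4] open 0.807 grip 0.0
```

View pics/s2.png

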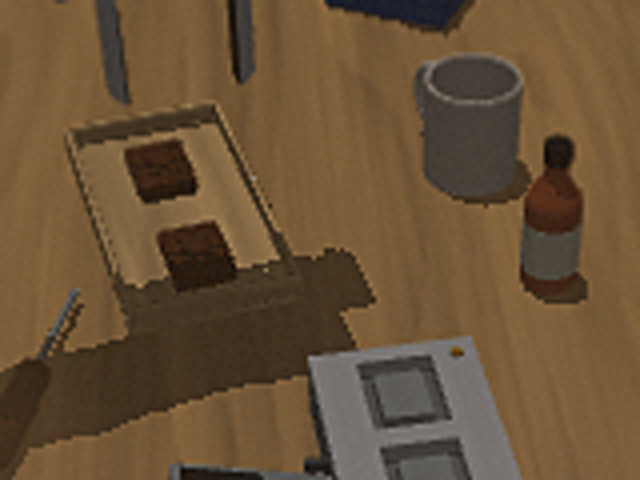

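The side crop shows both relief tiles flat and side by side in the tray, with the mug and paint bottle upright. Next are the blanks.

Call:
send_rows --series "-0.03 0 0 0 1;-0.03 0 0 0 1;-0.03 0 0 0 1;-0.03 0 0 0 1;-0.03 0 0 0 1;-0.03 0 0 0 1;-0.03 0 0 0 1;-0.03 0 0 0 1"

```text
t: 19.73
position: [537.2, 24.0, 158.9]
tcp_rot: [[-0.231, 0.973, -0.0], [0.973, 0.231, 0.0], [0.0, 0.0, -1.0]]
contact_force: [0.4, 0.1, -1.0]
opening: 0.998
grip_force: 0.0
```

Call:
send_rows --series "-0.03 0 0 0 1;-0.03 0 0 0 1;-0.03 0 0 0 1;-0.03 0 0 0 1;-0.03 0 0 0 1;-0.03 0 0 0 1;-0.03 0 0 0 1;-0.03 0 0 0 1"

```text
t: 20.4
position: [592.7, -209.4, 158.8]
tcp_rot: [[-0.231, 0.973, -0.0], [0.973, 0.231, 0.0], [0.0, -0.0, -1.0]]
contact_force: [0.1, -0.4, -0.8]
opening: 0.999
grip_force: 0.0
```

Call:
send_rows --series "-0.02 0 0 0 1;0 0 0 7 1;0 0 0 7 1;0 0 0 7 1;0 0 0 7 1;0 0 0 4.8 1;0 0 0 0 1;0 0 0 0 1"

```text
t: 21.07
position: [597.2, -227.2, 158.5]
tcp_rot: [[0.33, 0.944, -0.0], [0.944, -0.33, -0.0], [-0.0, -0.0, -1.0]]
contact_force: [0.0, -0.6, 0.2]
opening: 1.0
grip_force: 0.0
```

Call:
send_rows --series "0 0 0 0 1;0 0 0 0 1;0 0 0 0 1;0 0 0 0 1;0 0 0 0 1;0 0 0 0 1;0 0 0 0 1;0 0 0 0 1"

```text
t: 21.73
position: [597.5, -227.4, 158.5]
tcp_rot: [[0.332, 0.943, 0.0], [0.943, -0.332, 0.0], [0.0, 0.0, -1.0]]
contact_force: [-0.3, 0.1, 0.2]
opening: 0.998
grip_force: 0.0
```

```bash
cat >> h.py <<'E'
def seeblank(name,guess,zt=14):
    im=optics.capture('wrist')[:,:,::-1].copy(); cv2.imwrite('pics/%s.png'%name,im)
    p=optics.camera_params('wrist'); h=cv2.cvtColor(im,cv2.COLOR_BGR2HSV).astype(int)
    m=((h[...,0]<14)&(h[...,1]>100)&(h[...,2]<110)).astype(np.uint8)
    m=cv2.morphologyEx(m,cv2.MORPH_OPEN,np.ones((5,5)))
    for c in blobs(m,400,30000):
        r=rect(p,c,zt)
        if np.hypot(*(r[0]-guess))<60: print("blank",cv2.boundingRect(c),r)
E
python3 -c "
from h import *
go(607.5,-265.3,14,-19.5)
seeblank('b1',[607,-265])
"
```

```text
t 21.73 pos [ 597.5 -227.4  158.5] yaw -19.4 tool shift [-32.4  22.1 144.5] turn 0.1 j7 0.4 F [-0.3  0.1  0.2] open 0.998 grip 0.0
blank (293, 195, 51, 65) (array([ 611. , -265.5]), (44.5, 60.7), 70.7)
```

Call:
send_rows --series "-0.016 0.012 0 0 1;-0.016 0.012 0.03 0 1;0 0 0.03 0 1;0 0 0.03 0 1;0 0 0.03 0 1;0 0 0.015 0 1;0 0 0.006 0 1;0 0 0.003 0 1"

```text
t: 22.45
position: [609.2, -265.6, 13.8]
tcp_rot: [[0.332, 0.943, -0.001], [0.943, -0.332, 0.0], [-0.0, -0.001, -1.0]]
contact_force: [0.3, 1.3, 0.5]
opening: 0.998
grip_force: 0.0
```

Call:
send_rows --series "0 0 0 0 0.9;0 0 0 0 0.4;0 0 0 0 0.2;0 0 0 0 0.2;0 0 0 0 0.2;0 0 0 0 0.2;0 0 0 0 0.2;0 0 0 0 0.2"

```text
t: 23.12
position: [609.6, -265.6, 14.7]
tcp_rot: [[0.332, 0.943, 0.0], [0.943, -0.332, -0.0], [-0.0, 0.0, -1.0]]
contact_force: [-0.1, -0.3, 0.4]
opening: 0.488
grip_force: 25.0
```

Call:
send_rows --series "0 0 0 0 0.2;0 0 0 0 0.2;0 0 -0.01 0 0.2;0 0 -0.025 0 0.2;0 0 -0.03 0 0.2;0 0 -0.02 0 0.2;0 0 0 0 0.2;0 0 0 0 0.2"

```text
t: 23.78
position: [610.2, -265.9, 101.1]
tcp_rot: [[0.332, 0.943, 0.002], [0.943, -0.332, -0.001], [-0.0, 0.003, -1.0]]
contact_force: [0.4, 0.7, -0.3]
opening: 0.486
grip_force: 25.0
```

```bash
python3 -c "
from h import *
go(629,-100.5,100,5.5)
"
```

```text
t 23.78 pos [ 610.2 -265.9  101.1] yaw -19.4 tool shift [162.3 -37.2   1. ] turn -24.9 j7 0.46 F [ 0.4  0.7 -0.3] open 0.486 grip 25.0
```

Call:
send_rows --series "0.0203 -0.0047 0 0 0.2;0.0203 -0.0047 0 0 0.2;0.0203 -0.0047 0 0 0.2;0.0203 -0.0047 0 0 0.2;0.0203 -0.0047 0 0 0.2;0.0203 -0.0047 0 0 0.2;0.0203 -0.0047 0 0 0.2;0.0203 -0.0047 0 0 0.2"

```text
t: 24.45
position: [626.7, -98.5, 97.9]
tcp_rot: [[0.332, 0.943, -0.003], [0.943, -0.332, 0.001], [-0.0, -0.003, -1.0]]
contact_force: [0.9, 0.4, -0.5]
opening: 0.485
grip_force: 25.0
```

Call:
send_rows --series "0 0 0 -7 0.2;0 0 0 -7 0.2;0 0 0 -7 0.2;0 0 0 -3.9 0.2;0 0 0 0 0.2;0 0 0 0 0.2;0 0 0 0 0.2;0 0 0 0 0.2"

```text
t: 25.12
position: [627.6, -99.8, 98.9]
tcp_rot: [[-0.094, 0.996, -0.001], [0.996, 0.094, -0.0], [0.0, -0.001, -1.0]]
contact_force: [0.0, 0.5, -0.6]
opening: 0.486
grip_force: 25.0
```

```bash
python3 -c "
from h import *
go(629.5,-100.3,100,5.5)
im=optics.capture('wrist')[:,:,::-1].copy(); cv2.imwrite('pics/b1h.png',im)
cv2.imwrite('pics/b1hc.png',cv2.resize(im[60:360,190:390],None,fx=2,fy=2,interpolation=2))
"
```

```text
t 25.12 pos [627.6 -99.8  98.9] yaw 5.4 tool shift [-0.6  1.9 -1.1] turn -0.1 j7 0.59 F [ 0.   0.5 -0.6] open 0.486 grip 25.0
```

View pics/b1hc.png

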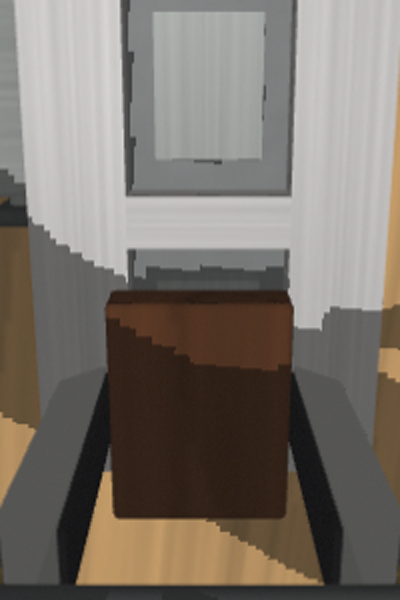

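The held blank is level, with its top corners at crop (107,303), (292,303), (114,518) and (287,518). Pocket 3's far edge is at crop y≈249 between x≈127 and 290.

```bash
cat >> h.py <<'E'
JA=np.radians(5.5); JR=np.array([[np.cos(JA),-np.sin(JA)],[np.sin(JA),np.cos(JA)]])
def jig(xy): return (np.asarray(xy)[...,:2]-[620.7,-21.5])@JR   # nominal jig frame
E
python3 - <<'E'
from h import *
p=optics.camera_params('wrist'); f=lambda l:np.array(l)/2+[190,60]
t=jig(plane(p,f([(107,303),(292,303),(114,518),(287,518)]),98.2)); print("tile",t.round(1).tolist(),t.mean(0).round(2))
b=jig(plane(p,f([(107,291),(291,291)]),84.2)); print("bottom edge",b.round(1).tolist())
q=jig(plane(p,f([(127,248.5),(290,248.5),(127,195),(291,195)]),46)); print("pocket3 far / pocket2 near",q.round(1).tolist())
print("tcp",jig(sensors.get_obs()["position"]).round(1))
# jig outline via wrist pic w3 at its pose: TCP 626.4,-93.4 saved only as image; edges from the earlier w1: 
E
```

```text
tile [[-22.8, -50.2], [21.6, -50.2], [-23.1, -109.4], [22.4, -109.4]] [ -0.5  -79.81]
bottom edge [[-24.5, -51.3], [23.0, -51.3]]
pocket3 far / pocket2 near [[-22.9, -48.9], [27.1, -48.9], [-22.4, -32.4], [26.8, -32.4]]
tcp [ -0.5 -78.7]
```

Call:
send_rows --series "0 0.0023 0.01 0 0.2;0 0 0.012 0 0.2;0 0 0.008 0 0.2;0 0 0.004 0 0.2;0 0 0.002 0 0.2;0 0 0 0 0.2;0 0 0 0 0.2;0 0 0 0 0.2"

```text
t: 25.83
position: [630.5, -99.9, 63.8]
tcp_rot: [[-0.096, 0.995, 0.001], [0.995, 0.096, -0.0], [-0.0, 0.001, -1.0]]
contact_force: [0.4, -0.2, 0.1]
opening: 0.487
grip_force: 25.0
```

```bash
python3 -c "
from h import *
go(630.2,-101,58,5.5); print(jig(sensors.get_obs()['position']).round(1))
im=optics.capture('wrist')[:,:,::-1].copy(); cv2.imwrite('pics/b1i.png',im)
cv2.imwrite('pics/b1ic.png',cv2.resize(im[120:330,190:390],None,fx=2.8,fy=2.8,interpolation=2))
"
```

```text
t 25.83 pos [630.5 -99.9  63.8] yaw 5.5 tool shift [-1.1 -0.5  5.8] turn -0.0 j7 0.61 F [ 0.4 -0.2  0.1] open 0.487 grip 25.0
[  2.3 -78.9]
```

View pics/b1ic.png

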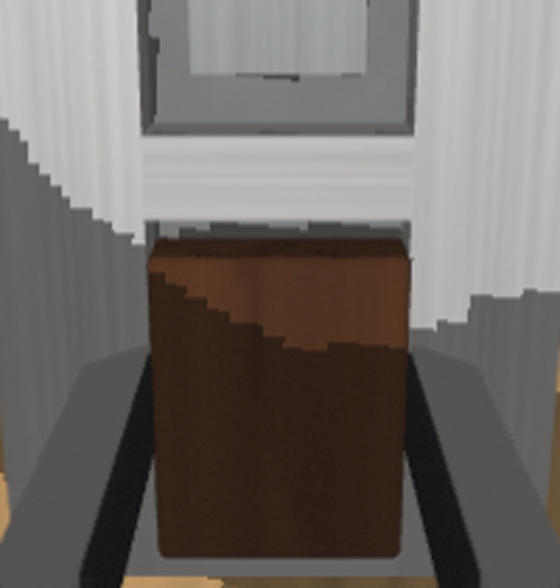

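The blank is centred across pocket 3 (tile centre 279, pocket centre 278). The far gap looks slightly wide, so I'll compute it.

```bash
python3 - <<'E'
from h import *
p=optics.camera_params('wrist'); f=lambda l:np.array(l)/2.8+[190,120]
b=63.8-14.7
print("bottom edge",jig(plane(p,f([(153,240),(405,240)]),b)).round(1).tolist())
print("top",jig(plane(p,f([(149,257),(409,257),(160,556),(400,556)]),b+14)).round(1).tolist())
print("p3 far, p2 near",jig(plane(p,f([(145,221),(411,221),(142,134),(414,134)]),46)).round(1).tolist())
E
```

```text
bottom edge [[-21.1, -51.7], [25.4, -51.7]]
top [[-20.1, -50.6], [24.4, -50.6], [-20.1, -109.4], [24.9, -109.4]]
p3 far, p2 near [[-22.8, -48.9], [26.8, -48.9], [-22.8, -32.5], [26.8, -32.4]]
```

Call:
send_rows --series "0 0 0.002 0 0.2;0 0 0.002 0 0.2;0 0 0.0015 0 0.2;0 0 0.001 0 0.2;0 0 0 0 0.2;0 0 0 0 0.2;0 0 0 0 0.2;0 0 0 0 0.2"

```text
t: 26.55
position: [630.2, -99.6, 56.9]
tcp_rot: [[-0.096, 0.995, -0.0], [0.995, 0.096, 0.0], [0.0, -0.0, -1.0]]
contact_force: [0.5, -0.0, 0.7]
opening: 0.483
grip_force: 25.0
```

```bash
python3 -c "
from h import *
go(630.2,-101,57,5.5)"
```

```text
t 26.55 pos [630.2 -99.6  56.9] yaw 5.5 tool shift [-1.4 -0.2 -0.1] turn -0.0 j7 0.61 F [ 0.5 -0.   0.7] open 0.483 grip 25.0
```

Call:
send_rows --series "0 0 0 0 0.62;0 0 0 0 0.62;0 0 0 0 0.62;0 0 0 0 0.62;0 0 -0.005 0 0.62;0 0 -0.01 0 0.62;0 0 -0.015 0 0.62;-0.001 0 -0.01 0 0"

```text
t: 27.22
position: [631.0, -100.8, 98.8]
tcp_rot: [[-0.096, 0.995, 0.001], [0.995, 0.096, -0.0], [-0.0, 0.001, -1.0]]
contact_force: [0.9, -0.0, 0.4]
opening: 0.582
grip_force: 0.0
```

Call:
send_rows --series "0 0 0 0 0;0 0 0 0 0;0 0 0 0 0;0 0 0 0 0;0 0 0 0 0;0 0 0 0 0;0 0 0 0 0;0 0 0 0 0"

```text
t: 27.88
position: [630.2, -100.7, 96.7]
tcp_rot: [[-0.096, 0.995, -0.001], [0.995, 0.096, 0.0], [0.0, -0.001, -1.0]]
contact_force: [-0.7, 0.5, 0.5]
opening: 0.022
grip_force: 0.0
```

Call:
send_rows --series "0 0 0.015 0 0;0 0 0.01 0 0;0 0 0.005 0 0;0 0 0.004 0 0;0 0 0.003 0 0;0 0 0.002 0 0;0 0 0.002 0 0;0 0 0 0 0"

```text
t: 28.55
position: [630.5, -100.7, 55.8]
tcp_rot: [[-0.096, 0.995, 0.0], [0.995, 0.096, -0.0], [-0.0, 0.0, -1.0]]
contact_force: [0.2, -0.1, -0.0]
opening: 0.005
grip_force: 0.0
```

```bash
python3 -c "
from h import *
go(630.2,-101,53,5.5)"
```

```text
t 28.55 pos [ 630.5 -100.7   55.8] yaw 5.5 tool shift [-0.2 -0.3  2.8] turn -0.0 j7 0.61 F [ 0.2 -0.1 -0. ] open 0.005 grip 0.0
```

Call:
send_rows --series "0 0 0.001 0 0;0 0 0.001 0 0;0 0 0.001 0 0;0 0 0.001 0 0;0 0 0 0 0;0 0 0 0 0;0 0 0 0 0;0 0 0 0 0"

```text
t: 29.22
position: [631.0, -100.9, 54.2]
tcp_rot: [[-0.096, 0.995, 0.002], [0.995, 0.096, 0.0], [0.0, 0.002, -1.0]]
contact_force: [-3.6, 0.8, 14.5]
opening: 0.003
grip_force: 7.5
```

```bash
python3 -c "
from h import *
go(630.2,-101,53,5.5)"
```

```text
t 29.22 pos [ 631.  -100.9   54.2] yaw 5.5 tool shift [ 0.  -0.8  1.2] turn -0.0 j7 0.61 F [-3.6  0.8 14.5] open 0.003 grip 7.5
```

Call:
send_rows --series "0 0 -0.01 0 0;0 0 -0.03 0 0;0 0 -0.035 0 0.5;0 0 -0.03 0 1;-0.0215 -0.0087 0 0 1;-0.0215 -0.0087 0 0 1;-0.0215 -0.0087 0 0 1;-0.0215 -0.0087 0 0 1"

```text
t: 29.88
position: [604.2, -190.6, 157.6]
tcp_rot: [[-0.096, 0.995, 0.001], [0.995, 0.096, -0.001], [-0.001, 0.001, -1.0]]
contact_force: [0.2, -0.1, 0.1]
opening: 0.393
grip_force: 0.0
```

Call:
send_rows --series "-0.0215 -0.0087 0 0 1;-0.0215 -0.0087 0 0 1;-0.0215 -0.0087 0 0 1;-0.0215 -0.0087 0 0 1;-0.0215 -0.0087 0 0 1;-0.0215 -0.0087 0 0 1;-0.0215 -0.0087 0 0 1;-0.0215 -0.0087 0 0 1"

```text
t: 30.55
position: [551.0, -368.8, 157.2]
tcp_rot: [[-0.096, 0.995, 0.001], [0.995, 0.096, -0.001], [-0.001, 0.001, -1.0]]
contact_force: [0.9, -0.6, 0.8]
opening: 0.966
grip_force: 0.0
```

Call:
send_rows --series "0 0 0 0 1;0 0 0 0 1;0 0 0 0 1;0 0 0 0 1;0 0 0 0 1;0 0 0 0 1;0 0 0 0 1;0 0 0 0 1"

```text
t: 31.22
position: [551.4, -367.0, 157.0]
tcp_rot: [[-0.096, 0.995, 0.0], [0.995, 0.096, 0.0], [0.0, 0.0, -1.0]]
contact_force: [-0.0, 0.2, 0.8]
opening: 1.003
grip_force: 0.0
```

```bash
python3 - <<'E'
from h import *
go(552.9,-388.3,14,5.2)
seeblank('b2',[552,-388])
im=optics.capture('top')[:,:,::-1].copy(); cv2.imwrite('pics/t3.png',im)
p=optics.camera_params('top'); h=cv2.cvtColor(im,cv2.COLOR_BGR2HSV).astype(int)
for c in blobs((h[...,2]<90)&(h[...,1]>90),250,500):
    r=rect(p,c,14); print("dark",c.reshape(-1,2).mean(0).round(),r, "z46:",rect(p,c,46)[0])
E
```

```text
t 31.22 pos [ 551.4 -367.   157. ] yaw 5.5 tool shift [-21.3  -0.5 143. ] turn 0.3 j7 0.95 F [-0.   0.2  0.8] open 1.003 grip 0.0
blank (266, 186, 52, 66) (array([ 554.8, -390. ]), (44.7, 60.9), -85.5)
dark [526. 310.] (array([ 312.6, -629.2]), (70.9, 72.6), -38.5) z46: [ 313.4 -613. ]
dark [492. 316.] (array([ 298.5, -543.8]), (30.6, 124.7), -0.3) z46: [ 299.7 -529.9]
dark [237. 294.] (array([358.1,  96.8]), (26.5, 93.3), 74.9) z46: [357.8  94.1]
dark [129. 256.] (array([453.6, 372.3]), (45.1, 62.4), -75.9) z46: [450.8 362.5]
dark [175. 245.] (array([481.1, 257.1]), (45.3, 60.7), -76.5) z46: [477.6 250.3]
dark [406. 215.] (array([ 559.3, -340.4]), (38.2, 123.6), -47.9) z46: [ 553.8 -331.8]
dark [314. 186.] (array([ 636.5, -102.9]), (46.6, 61.4), -84.7) z46: [ 629.  -100.4]
dark [425. 185.] (array([ 639.6, -396.1]), (63.0, 72.8), -87.0) z46: [ 632. -386.]
dark [319. 112.] (array([ 842.1, -120.6]), (51.6, 57.2), -1.2) z46: [ 829.2 -117.7]
```

Call:
send_rows --series "-0.0115 0 0 0.3 1;-0.0115 0 0.03 0 1;0 0 0.03 0 1;0 0 0.03 0 1;0 0 0.03 0 1;0 0 0.015 0 1;0 0 0.005 0 1;0 0 0.003 0 1"

```text
t: 31.98
position: [553.0, -391.0, 13.4]
tcp_rot: [[-0.09, 0.996, -0.001], [0.996, 0.09, -0.0], [0.0, -0.001, -1.0]]
contact_force: [0.4, -0.5, 0.5]
opening: 1.001
grip_force: 0.0
```

Call:
send_rows --series "0 0 0 0 0.9;0 0 0 0 0.4;0 0 0 0 0.2;0 0 0 0 0.2;0 0 0 0 0.2;0 0 0 0 0.2;0 0 0 0 0.2;0 0 0 0 0.2"

```text
t: 32.65
position: [553.4, -390.4, 14.1]
tcp_rot: [[-0.091, 0.996, 0.0], [0.996, 0.091, -0.0], [-0.0, 0.0, -1.0]]
contact_force: [-0.9, 0.9, 2.6]
opening: 0.488
grip_force: 25.0
```

Call:
send_rows --series "0 0 0 0 0.2;0 0 0 0 0.2;0 0 -0.01 0 0.2;0 0 -0.025 0 0.2;0 0 -0.03 0 0.2;0 0 -0.02 0 0.2;0 0 0 0 0.2;0 0 0 0 0.2"

```text
t: 33.32
position: [553.9, -390.9, 100.6]
tcp_rot: [[-0.091, 0.996, 0.002], [0.996, 0.091, -0.001], [-0.002, 0.002, -1.0]]
contact_force: [0.1, -0.2, -0.6]
opening: 0.484
grip_force: 25.0
```

```bash
python3 -c "
from h import *
t=np.array([620.7,-21.5])+JR@[2.1,1.0]; print(t)
go(*t,100,5.5)
"
```

```text
[622.69448626 -20.30332772]
t 33.32 pos [ 553.9 -390.9  100.6] yaw 5.2 tool shift [3.629e+02 1.021e+02 2.000e-01] turn -0.3 j7 1.0 F [ 0.1 -0.2 -0.6] open 0.484 grip 25.0
```

Call:
send_rows --series "0.0259 0.0073 0 -0.3 0.2;0.0259 0.0073 0 0 0.2;0.0259 0.0073 0 0 0.2;0.0259 0.0073 0 0 0.2;0.0259 0.0073 0 0 0.2;0.0259 0.0073 0 0 0.2;0.0259 0.0073 0 0 0.2;0.0259 0.0073 0 0 0.2"

```text
t: 33.98
position: [590.6, -176.7, 97.5]
tcp_rot: [[-0.096, 0.995, -0.003], [0.995, 0.096, 0.001], [0.001, -0.003, -1.0]]
contact_force: [0.1, -0.1, -0.3]
opening: 0.484
grip_force: 25.0
```

Call:
send_rows --series "0.0259 0.0073 0 0 0.2;0.0259 0.0073 0 0 0.2;0.0259 0.0073 0 0 0.2;0.0259 0.0073 0 0 0.2;0.0259 0.0073 0 0 0.2;0.0259 0.0073 0 0 0.2;0 0 0 0 0.2;0 0 0 0 0.2"

```text
t: 34.65
position: [619.5, -17.2, 97.5]
tcp_rot: [[-0.1, 0.995, -0.003], [0.995, 0.1, 0.001], [0.001, -0.003, -1.0]]
contact_force: [-0.5, -1.0, -0.7]
opening: 0.487
grip_force: 25.0
```

Call:
send_rows --series "0 0 0.015 0 0.2;0 0 0.012 0 0.2;0 0 0.006 0 0.2;0 0 0.003 0 0.2;0 0 0 0 0.2;0 0 0 0 0.2;0 0 0 0 0.2;0 0 0 0 0.2"

```text
t: 35.32
position: [620.8, -19.9, 63.5]
tcp_rot: [[-0.096, 0.995, 0.001], [0.995, 0.096, -0.0], [-0.0, 0.001, -1.0]]
contact_force: [0.1, -0.7, -0.0]
opening: 0.491
grip_force: 25.0
```

```bash
python3 -c "
from h import *
go(622.7,-20.3,58,5.5); print(jig(sensors.get_obs()['position']).round(1))
im=optics.capture('wrist')[:,:,::-1].copy(); cv2.imwrite('pics/b2i.png',im)
cv2.imwrite('pics/b2ic.png',cv2.resize(im[120:330,190:390],None,fx=2.8,fy=2.8,interpolation=2))
"
```

```text
t 35.32 pos [620.8 -19.9  63.5] yaw 5.5 tool shift [-0.6  1.8  5.5] turn -0.0 j7 0.52 F [ 0.1 -0.7 -0. ] open 0.491 grip 25.0
[0.3 1.6]
```

View pics/b2ic.png

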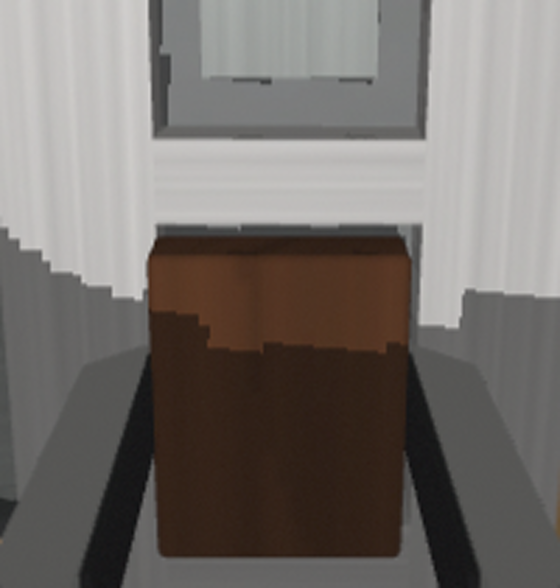

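The bottom edge of the tile spans (153..405, 238) and pocket 2's far edge spans (156..422, 225). That needs +1.8 mm along tool y and −1 mm along tool x before inserting.

Call:
send_rows --series "-0.001 0.0018 0 0 0.2;0 0 0 0 0.2;0 0 0 0 0.2;0 0 0.002 0 0.2;0 0 0.002 0 0.2;0 0 0.0015 0 0.2;0 0 0.001 0 0.2;0 0 0 0 0.2"

```text
t: 36.03
position: [622.1, -20.4, 56.2]
tcp_rot: [[-0.096, 0.995, -0.0], [0.995, 0.096, 0.0], [0.0, -0.0, -1.0]]
contact_force: [-0.4, 0.8, -0.9]
opening: 0.485
grip_force: 25.0
```

Call:
send_rows --series "0 0 0 0 0.2;0 0 0 0 0.2;0 0 0 0 0.2;0 0 0 0 0.2;0 0 0 0 0.2;0 0 0 0 0.2;0 0 0 0 0.2;0 0 0 0 0.2"

```text
t: 36.7
position: [622.3, -20.5, 56.4]
tcp_rot: [[-0.096, 0.995, -0.0], [0.995, 0.096, 0.0], [0.0, -0.0, -1.0]]
contact_force: [0.1, -0.3, -0.6]
opening: 0.486
grip_force: 25.0
```

```bash
python3 -c "
from h import *
go(622.7,-20.3,57,5.5); print(jig(sensors.get_obs()['position']).round(1))"
```

```text
t 36.7 pos [622.3 -20.5  56.4] yaw 5.5 tool shift [ 0.2  0.4 -0.6] turn -0.0 j7 0.52 F [ 0.1 -0.3 -0.6] open 0.486 grip 25.0
[1.7 0.8]
```

Call:
send_rows --series "0 0 0 0 0.62;0 0 0 0 0.62;0 0 0 0 0.62;0 0 0 0 0.62;0 0 -0.005 0 0.62;0 0 -0.01 0 0.62;0 0 -0.015 0 0.62;-0.001 0 -0.01 0 0"

```text
t: 37.37
position: [623.0, -21.5, 98.3]
tcp_rot: [[-0.096, 0.995, 0.002], [0.995, 0.096, -0.0], [-0.0, 0.001, -1.0]]
contact_force: [0.1, 0.3, 0.0]
opening: 0.579
grip_force: 0.0
```

Call:
send_rows --series "0 0 0 0 0;0 0 0 0 0;0 0 0 0 0;0 0 0 0 0;0 0 0 0 0;0 0 0 0 0;0 0 0 0 0;0 0 0 0 0"

```text
t: 38.03
position: [622.2, -21.6, 96.2]
tcp_rot: [[-0.096, 0.995, -0.001], [0.995, 0.096, -0.0], [-0.0, -0.001, -1.0]]
contact_force: [-0.2, 0.4, 0.4]
opening: 0.021
grip_force: 0.0
```

Call:
send_rows --series "0 0 0.015 0 0;0 0 0.01 0 0;0 0 0.005 0 0;0 0 0.004 0 0;0 0 0.003 0 0;0 0 0.002 0 0;0 0 0.002 0 0;0 0 0 0 0"

```text
t: 38.7
position: [622.6, -21.6, 55.3]
tcp_rot: [[-0.096, 0.995, 0.0], [0.995, 0.096, -0.0], [-0.0, 0.0, -1.0]]
contact_force: [0.5, 0.4, 0.9]
opening: 0.004
grip_force: 0.0
```

Call:
send_rows --series "0 0 0.001 0 0;0 0 0.001 0 0;0 0 0.001 0 0;0 0 0.0005 0 0;0 0 0 0 0;0 0 0 0 0;0 0 0 0 0;0 0 0 0 0"

```text
t: 39.37
position: [623.1, -21.7, 54.3]
tcp_rot: [[-0.096, 0.995, 0.002], [0.995, 0.096, 0.001], [0.0, 0.002, -1.0]]
contact_force: [-4.8, 0.1, 15.0]
opening: 0.002
grip_force: 7.7
```

```bash
python3 -c "
from h import *
go(456.4,-280.3,160,13.1)"
```

```text
t 39.37 pos [623.1 -21.7  54.3] yaw 5.5 tool shift [-241.4 -190.4 -106.2] turn -7.6 j7 0.53 F [-4.8  0.1 15. ] open 0.002 grip 7.7
```

Call:
send_rows --series "0 0 -0.01 0 0;0 0 -0.03 0 0;0 0 -0.035 0 0.5;0 0 -0.03 0 1;-0.019 -0.0159 0 0 1;-0.019 -0.0159 0 0 1;-0.019 -0.0159 0 0 1;-0.019 -0.0159 0 0 1"

```text
t: 40.03
position: [566.3, -104.1, 157.6]
tcp_rot: [[-0.096, 0.995, 0.002], [0.995, 0.096, -0.001], [-0.001, 0.002, -1.0]]
contact_force: [0.0, -0.4, -0.3]
opening: 0.391
grip_force: 0.0
```

Call:
send_rows --series "-0.019 -0.0159 0 0 1;-0.019 -0.0159 0 0 1;-0.019 -0.0159 0 0 1;-0.019 -0.0159 0 0 1;-0.019 -0.0159 0 0 1;-0.019 -0.0159 0 0 1;-0.019 -0.0159 0 0 1;-0.019 -0.0159 0 0 1"

```text
t: 40.7
position: [454.0, -268.1, 157.4]
tcp_rot: [[-0.096, 0.995, 0.001], [0.995, 0.096, -0.001], [-0.001, 0.001, -1.0]]
contact_force: [0.4, -1.0, -0.7]
opening: 0.963
grip_force: 0.0
```

Call:
send_rows --series "0 0 0 -4 1;0 0 0 -3.6 1;0 0 0 0 1;0 0 0 0 1;0 0 0 0 1;0 0 0 0 1;0 0 0 0 1;0 0 0 0 1"

```text
t: 41.37
position: [454.5, -266.6, 156.9]
tcp_rot: [[-0.227, 0.974, -0.0], [0.974, 0.227, -0.0], [-0.0, -0.0, -1.0]]
contact_force: [-0.3, -0.0, -0.1]
opening: 1.002
grip_force: 0.0
```

```bash
python3 - <<'E'
from h import *
go(456.4,-280.5,14,13.1)
seeblank('b3',[456,-280])
im=optics.capture('top')[:,:,::-1].copy(); cv2.imwrite('pics/t4.png',im)
p=optics.camera_params('top'); h=cv2.cvtColor(im,cv2.COLOR_BGR2HSV).astype(int)
for c in blobs((h[...,2]<90)&(h[...,1]>90),250,500):
    r=rect(p,c,14); print("dark",c.reshape(-1,2).mean(0).round(),r, "z46:",rect(p,c,46)[0])
E
```

```text
t 41.37 pos [ 454.5 -266.6  156.9] yaw 13.1 tool shift [-14.   -1.3 142.9] turn -0.0 j7 1.06 F [-0.3 -0.  -0.1] open 1.002 grip 0.0
blank (263, 178, 52, 66) (array([ 456.7, -281.8]), (45.1, 59.7), -76.8)
dark [526. 311.] (array([ 313.6, -629. ]), (70.1, 70.7), 49.5) z46: [ 314.4 -612.8]
dark [237. 294.] (array([357.4,  97. ]), (25.8, 93.2), 76.0) z46: [357.1  94.3]
dark [129. 256.] (array([453.5, 372.2]), (45.2, 62.0), -76.4) z46: [450.7 362.4]
dark [175. 245.] (array([481.1, 257.1]), (45.3, 60.7), -76.5) z46: [477.6 250.3]
dark [283. 189.] (array([628.4, -21.3]), (46.8, 60.8), -84.7) z46: [621.  -20.9]
dark [314. 186.] (array([ 636.4, -102.8]), (46.9, 61.1), -84.7) z46: [ 628.8 -100.3]
dark [319. 111.] (array([ 842.1, -119.3]), (54.2, 57.3), -1.2) z46: [ 829.2 -116.4]
```

Call:
send_rows --series "-0.0075 -0.0013 0 0 1;-0.0075 0 0.03 0 1;0 0 0.03 0 1;0 0 0.03 0 1;0 0 0.03 0 1;0 0 0.015 0 1;0 0 0.005 0 1;0 0 0.003 0 1"

```text
t: 42.13
position: [455.9, -282.1, 13.1]
tcp_rot: [[-0.226, 0.974, -0.001], [0.974, 0.226, 0.0], [0.001, -0.001, -1.0]]
contact_force: [0.2, -0.1, -0.6]
opening: 0.999
grip_force: 0.0
```

Call:
send_rows --series "0 0 0 0 0.9;0 0 0 0 0.4;0 0 0 0 0.2;0 0 0 0 0.2;0 0 0 0 0.2;0 0 0 0 0.2;0 0 0 0 0.2;0 0 0 0 0.2"

```text
t: 42.8
position: [456.6, -281.6, 14.1]
tcp_rot: [[-0.227, 0.974, 0.0], [0.974, 0.227, -0.0], [-0.0, 0.0, -1.0]]
contact_force: [-1.3, 0.3, 2.3]
opening: 0.485
grip_force: 25.0
```

Call:
send_rows --series "0 0 0 0 0.2;0 0 0 0 0.2;0 0 -0.01 0 0.2;0 0 -0.025 0 0.2;0 0 -0.03 0 0.2;0 0 -0.02 0 0.2;0 0 0 0 0.2;0 0 0 0 0.2"

```text
t: 43.47
position: [457.1, -281.9, 100.1]
tcp_rot: [[-0.227, 0.974, 0.002], [0.974, 0.227, -0.001], [-0.002, 0.002, -1.0]]
contact_force: [0.1, 0.3, -0.6]
opening: 0.486
grip_force: 25.0
```

```bash
python3 -c "
from h import *
t=np.array([620.7,-21.5])+JR@[2,81]; print(t)
go(*t,100,5.5)
"
```

```text
[614.92728644  59.31878357]
t 43.47 pos [ 457.1 -281.9  100.1] yaw 13.1 tool shift [2.965e+02 2.311e+02 1.000e-01] turn 7.6 j7 1.13 F [ 0.1  0.3 -0.6] open 0.486 grip 25.0
```

Call:
send_rows --series "0.0212 0.0165 0 0 0.2;0.0212 0.0165 0 0 0.2;0.0212 0.0165 0 0 0.2;0.0212 0.0165 0 0 0.2;0.0212 0.0165 0 0 0.2;0.0212 0.0165 0 0 0.2;0.0212 0.0165 0 0 0.2;0.0212 0.0165 0 0 0.2"

```text
t: 44.13
position: [545.8, -85.0, 97.5]
tcp_rot: [[-0.227, 0.974, -0.003], [0.974, 0.227, 0.0], [0.001, -0.003, -1.0]]
contact_force: [0.6, -0.1, -0.0]
opening: 0.485
grip_force: 25.0
```

Call:
send_rows --series "0.0212 0.0165 0 0 0.2;0.0212 0.0165 0 0 0.2;0.0212 0.0165 0 0 0.2;0.0212 0.0165 0 0 0.2;0.0212 0.0165 0 0 0.2;0.0212 0.0165 0 0 0.2;0 0 0 4 0.2;0 0 0 3.6 0.2"

```text
t: 44.8
position: [613.4, 62.6, 96.8]
tcp_rot: [[-0.097, 0.995, -0.003], [0.995, 0.097, 0.001], [0.001, -0.003, -1.0]]
contact_force: [-0.7, -0.1, -0.4]
opening: 0.486
grip_force: 25.0
```

Call:
send_rows --series "0 0 0.015 0 0.2;0 0 0.012 0 0.2;0 0 0.006 0 0.2;0 0 0.0025 0 0.2;0 0 0 0 0.2;0 0 0 0 0.2;0 0 0 0 0.2;0 0 0 0 0.2"

```text
t: 45.47
position: [614.6, 59.7, 64.0]
tcp_rot: [[-0.096, 0.995, 0.001], [0.995, 0.096, 0.0], [0.0, 0.001, -1.0]]
contact_force: [-0.2, 0.7, -0.0]
opening: 0.484
grip_force: 25.0
```

```bash
python3 -c "
from h import *
go(614.9,59.3,58,5.5); print(jig(sensors.get_obs()['position']).round(1))
im=optics.capture('wrist')[:,:,::-1].copy(); cv2.imwrite('pics/b3i.png',im)
cv2.imwrite('pics/b3ic.png',cv2.resize(im[120:330,190:390],None,fx=2.8,fy=2.8,interpolation=2))
"
```

```text
t 45.47 pos [614.6  59.7  64. ] yaw 5.5 tool shift [-0.4  0.2  6. ] turn -0.0 j7 0.43 F [-0.2  0.7 -0. ] open 0.484 grip 25.0
[ 1.7 81.4]
```

View pics/b3ic.png

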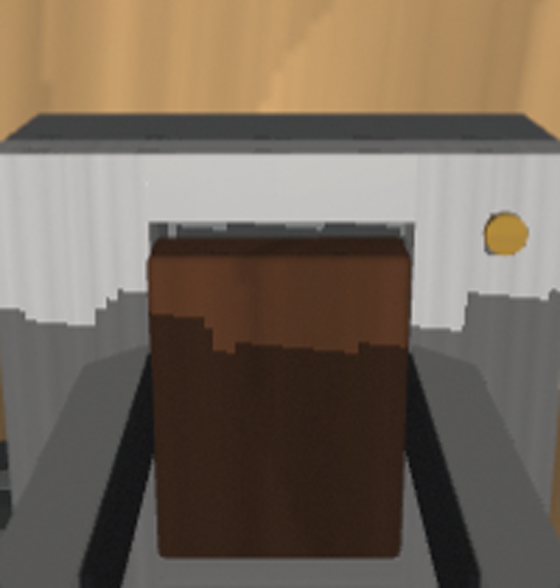

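The tile's bottom edge is at 238 and pocket 1's far edge at (149..414, 222), so it's centred to within about 0.5 mm. I'll insert, release and press.

Call:
send_rows --series "-0.0005 0.0004 0 0 0.2;0 0 0 0 0.2;0 0 0.002 0 0.2;0 0 0.002 0 0.2;0 0 0.002 0 0.2;0 0 0.001 0 0.2;0 0 0 0 0.2;0 0 0 0 0.2"

```text
t: 46.18
position: [614.5, 59.3, 56.3]
tcp_rot: [[-0.096, 0.995, -0.0], [0.995, 0.096, -0.0], [-0.0, -0.0, -1.0]]
contact_force: [0.5, -0.1, -0.1]
opening: 0.483
grip_force: 25.0
```

Call:
send_rows --series "0 0 0 0 0.2;0 0 0 0 0.2;0 0 0 0 0.2;0 0 0 0 0.2;0 0 0 0 0.2;0 0 0 0 0.2;0 0 0 0 0.2;0 0 0 0 0.2"

```text
t: 46.85
position: [614.6, 59.3, 56.5]
tcp_rot: [[-0.096, 0.995, -0.0], [0.995, 0.096, 0.0], [0.0, -0.0, -1.0]]
contact_force: [0.4, -0.9, 0.1]
opening: 0.484
grip_force: 25.0
```

```bash
python3 -c "
from h import *
go(614.9,59.3,57,5.5); print(jig(sensors.get_obs()['position']).round(1))"
```

```text
t 46.85 pos [614.6  59.3  56.5] yaw 5.5 tool shift [-0.1  0.3 -0.5] turn -0.0 j7 0.44 F [ 0.4 -0.9  0.1] open 0.484 grip 25.0
[ 1.7 81.1]
```

Call:
send_rows --series "0 0 0 0 0.62;0 0 0 0 0.62;0 0 0 0 0.62;0 0 0 0 0.62;0 0 -0.005 0 0.62;0 0 -0.01 0 0.62;0 0 -0.015 0 0.62;-0.001 0 -0.01 0 0"

```text
t: 47.52
position: [615.4, 58.4, 98.3]
tcp_rot: [[-0.096, 0.995, 0.002], [0.995, 0.096, 0.0], [-0.0, 0.002, -1.0]]
contact_force: [0.6, -0.0, 0.2]
opening: 0.575
grip_force: 0.0
```

Call:
send_rows --series "0 0 0 0 0;0 0 0 0 0;0 0 0 0 0;0 0 0 0 0;0 0 0 0 0;0 0 0 0 0;0 0 0 0 0;0 0 0 0 0"

```text
t: 48.18
position: [614.6, 58.3, 96.2]
tcp_rot: [[-0.096, 0.995, -0.0], [0.995, 0.096, -0.0], [-0.0, -0.0, -1.0]]
contact_force: [0.2, -0.0, 0.2]
opening: 0.023
grip_force: 0.0
```

Call:
send_rows --series "0 0 0.015 0 0;0 0 0.01 0 0;0 0 0.005 0 0;0 0 0.004 0 0;0 0 0.003 0 0;0 0 0.002 0 0;0 0 0.002 0 0;0 0 0 0 0"

```text
t: 48.85
position: [614.9, 58.3, 55.3]
tcp_rot: [[-0.096, 0.995, 0.0], [0.995, 0.096, -0.0], [-0.0, 0.0, -1.0]]
contact_force: [-0.2, 0.2, 0.0]
opening: 0.006
grip_force: 0.0
```

Call:
send_rows --series "0 0 0.001 0 0;0 0 0.001 0 0;0 0 0.001 0 0;0 0 0.0005 0 0;0 0 0 0 0;0 0 0 0 0;0 0 0 0 0;0 0 0 0 0"

```text
t: 49.52
position: [615.4, 58.2, 54.2]
tcp_rot: [[-0.096, 0.995, 0.002], [0.995, 0.096, 0.001], [0.001, 0.002, -1.0]]
contact_force: [-4.3, 0.6, 15.7]
opening: 0.005
grip_force: 7.8
```

```bash
python3 -c "
from h import *
go(614.9,59.3,53,5.5)"
```

```text
t 49.52 pos [615.4  58.2  54.2] yaw 5.5 tool shift [ 1.1 -0.4  1.2] turn -0.0 j7 0.44 F [-4.3  0.6 15.7] open 0.005 grip 7.8
```

Call:
send_rows --series "0 0 -0.01 0 0;0 0 -0.03 0 0;0 0 -0.04 0 0;0 0 -0.04 0 0;0.02 -0.035 -0.02 0 0;0.02 -0.035 0 0 0;0.02 -0.035 0 0 0;0 -0.035 0 0 0"

```text
t: 50.18
position: [471.0, 107.4, 190.8]
tcp_rot: [[-0.101, 0.995, 0.001], [0.995, 0.101, 0.003], [0.003, 0.001, -1.0]]
contact_force: [-0.3, -0.1, 0.1]
opening: 0.007
grip_force: 0.0
```

Call:
send_rows --series "0 0 0 0 0;0 0 0 0 0;0 0 0 0 0;0 0 0 0 0;0 0 0 0 0;0 0 0 0 0;0 0 0 0 0;0 0 0 0 0"

```text
t: 50.85
position: [472.7, 103.2, 190.3]
tcp_rot: [[-0.095, 0.995, -0.0], [0.995, 0.095, -0.0], [-0.0, -0.0, -1.0]]
contact_force: [-0.3, 0.1, 0.1]
opening: 0.005
grip_force: 0.0
```

```bash
python3 - <<'E'
from h import *
s=optics.capture('side')[:,:,::-1]; im=optics.capture('top')[:,:,::-1].copy()
a=cv2.resize(s[120:290,195:350],(500,548),interpolation=2); b=cv2.resize(im[150:300,90:340],None,fx=1.2,fy=1.2)
o=np.zeros((548,800,3),np.uint8); o[:,:500]=a; o[:180,500:800]=b; cv2.imwrite('pics/end.png',o)
p=optics.camera_params('top'); h=cv2.cvtColor(im,cv2.COLOR_BGR2HSV).astype(int)
for c in blobs((h[...,2]<90)&(h[...,1]>90),250,500):
    r=rect(p,c,46); print(c.reshape(-1,2).mean(0).round(),r,jig(r[0]).round(1))
go(0,0)
E
```

```text
[150. 310.] (array([319.1, 308.2]), (28.9, 98.6), 76.6) [-268.6  357.1]
[241. 295.] (array([352.5,  85.1]), (30.1, 106.7), 72.8) [-256.7  131.8]
[129. 256.] (array([450.4, 362.4]), (44.7, 60.4), -76.9) [-132.7  398.5]
[256. 233.] (array([509.1,  49.4]), (56.2, 91.4), -84.8) [-104.3   81.3]
[252. 192.] (array([613.3,  58.5]), (46.1, 59.5), -84.2) [ 0.3 80.3]
[283. 189.] (array([620.9, -20.8]), (45.7, 59.3), -84.2) [0.3 0.7]
[314. 186.] (array([ 629.1, -100.2]), (45.7, 59.5), -84.7) [  0.8 -79.1]
[319. 111.] (array([ 829.2, -116.4]), (52.8, 55.8), -1.2) [ 198.4 -114.4]
t 50.95 pos [472.5 103.3 190.4] yaw 5.5 tool shift [-5.770e+01 -4.802e+02  1.000e-01] turn None j7 0.25 F [-0.8  0.2  0.6] open 0.004 grip 0.0
```

View pics/end.png

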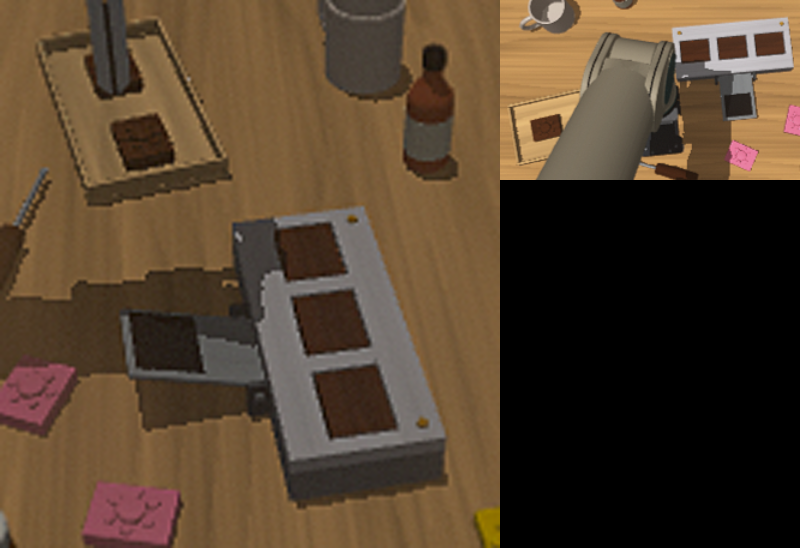

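The final view shows all three blanks flush in their pockets, both reliefs flat in the tray, the pedal back up, and the paint bottle and mug standing.

```bash
python3 -c "
from cell import manip
print(manip.finish_job())"
```

```text
the job is handed in; nothing more can be done
None
```

I handed the job in at about 51 s: both relief tiles present (the third was absent) lie flat side by side in the tray, all three blanks are pressed flush in their pockets, the pedal is back up, and the paint bottle and mug are still standing; no verdict came back.

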